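# Pack the fold-up tray with the wax scrapers and cork

## Robot

A 6-joint arm with a two-finger parallel gripper is mounted at the origin on the work surface. World frame = base frame: x ahead of the robot, y to its left, z up, the work surface at z = 0. Lengths are in mm, angles in rad, forces in N, time in s.
With the tool pointing down it reaches from about 275 to 975 mm from the base axis. Payload 8.4 kg.
Tool frame: the origin (TCP) lies midway between the tips of the shut fingers; the grasp point (between the pads) lies 19 mm behind it (manip.hold_point_z is the distance from the TCP to the grasp point, in mm); z points along the fingers, y is the direction in which the jaws open and shut (so a half turn about z gives the same grasp; the last joint's range is limited). The gripper opens to 92 mm and grips with 3 to 60 N. Pads are 20 mm wide; open, the fingers measure 128 mm over their backs; the gripper's body (75 mm by 189 mm) begins 69 mm behind the grasp point.
Start: joints at [1.318, 0.353, 1.633, -0, 1.155, -0.002], TCP at [155.11, 605.449, 214.583] pointing down, gripper open.
Joint ranges: [-2.63, 2.63], [-0.92, 2.1], [0.06, 2.66], [-1.3, 4.44], [0, 2.69], [-3.02, 3.02]. Speed limits (rad/s): [2.22, 2.22, 2.79, 3.14, 3.14, 3.14].

## Interface

Orientations are given as a rotation vector (axis times angle).
In Python, from workcell import sensors, vision, ticket, manip gives the robot as it stands. The module is installed in compiled form; this text tells all that it offers.
- The arm moves only by the tool send_rows, never from a script. Its argument "deltas" is a list of rows, each a list of 2 entries, a list of its own where there are three numbers: the shift along the tool's x, y, z in cm, then the turn about the tool's z in rad. A call has 1 to 20 rows; each row shifts and turns the commanded pose from where the row before left it, along the tool's axes as they then stand; what a row does not reach is not made up. A row lasts 1/12 s, in which the tool goes at most 41.7 mm and 7.16 degrees, less where a joint would pass 70% of its speed; a pose out of reach is approached as far as the arm can. A call with a gripper value outside its range is refused whole. "gripper" is the finger opening in cm, from 0 to 9.19, set as the call begins (left out, the last holds). The fingers move at their own pace and stop on an object; "squeeze" is the grip in N (left out, the last holds). Time passes only in rows, so rows that do not move let the fingers close. It gives the time, the measured TCP pose, the force and the opening at its end, in the units of the state.
- sensors.get_state(): the state, without advancing time (a new reading comes with each control period).
- vision.get_image(name): name is "scene" or "top" or "wrist"; returns the picture (384x512x3 uint8, blue, green, red); there is no depth.
- vision.camera_model(name): a dict with "intrinsics" (3x3 intrinsics, pixels), "k1" (the pictures are not rectified: a ray, as slopes to the right and down, at radius r is drawn at 1 + k1 r^2 times it, then the intrinsics apply), "position" and "rotation" of the camera in the world; the wrist camera has in their place "tool_from_camera" (4x4, takes a point from camera to tool coordinates, whose origin is the TCP and whose axes are the flange's). Camera axes: x right, y up, looking along -z (the intrinsics and any distortion apply to the point x, -y, -z); pixel columns grow to the right and rows downward; lengths in mm; the calibration is good to about 2 mm. A picture is of the moment at which its call begins: read the wrist's pose just before it. camera_model takes no time and is no camera call.
- ticket.hand_in(): hands the job in, once; it reports no verdict.
The state is a dict: "time_s": time; "joint_positions": joint angles; "dq": joint speeds; "joint_efforts": joint torques, N m; "eef_pos": TCP position; "orientation": TCP orientation; "wrist_force": force on the tool from outside, world axes, zero at the start; "wrist_torque": the same for the moment, N m; "finger_gap": finger opening in mm.
Only numpy, scipy, OpenCV 4.12 (cv2) and the standard library are available. Lean on these libraries where they do the work, as an engineer would, in place of code of your own. Each camera call takes 0.05 s, during which the arm holds its last target.

## Task

We are packing the wax kit for the ski trip: swing all four sides of the empty dark fold-up tray up until they stand upright, lay every scraper from the wooden rack flat inside the tray (they may lie on one another), and finish with the cork block lying flat on top of the scrapers. The scrapers lie flush in their grooves and can only be pinched once slid out over an open end of the rack. Leave the other tools on the bench where they are.

Things in the scene. Friction and masses are not known exactly. Their poses are not given: they have to be found in the camera images.
- tray: fold-up tray of dark sheet steel, held to the bench by magnets (does not move). Origin: centre of its underside on the bench. Its level floor is 8 mm above the bench and measures 120 mm along its x axis by 150 mm along its y axis. Along each of the four floor edges a flat side 36 mm high and 3 mm thick is hinged at floor height; when upright the sides stand just outside the floor and their rim is 44 mm above the bench.
- side_near (a joint): angle of the tray's side on its -x edge (150 mm long): 0 lying flat outwards, 1.571 upright, where it meets a stop. All four sides start leaning outwards, partly raised (0.5 to 0.85 rad), and stiff hinges (0.03 N m) keep them wherever they are left. A finger standing outside the leaning side, its tip lower than the side's free edge, swings it up when it presses inwards while rising along the arc of that edge; pressing straight inwards can jam while the side is still low.
- side_far (a joint): the same for the side on the tray's +x edge (150 mm long)
- side_left (a joint): the same for the side on the tray's +y edge (118 mm long)
- side_right (a joint): the same for the side on the tray's -y edge (118 mm long)
- rack: solid wooden scraper rack fixed to the bench, 228 mm along its x axis by 190 mm along its y axis and 70 mm high. Origin: centre of its underside on the bench. Three straight grooves run along its y axis, centred at x = -72, 0 and +72 mm, 58 mm wide and 5 mm deep (groove floor 65 mm above the bench), open at both ends, y = -95 mm (the front, towards the tray) and y = +95 mm.
- scraper_1_centre (a point): centre (half-way up) of a frosted acrylic scraper, a plain rectangular plate 54 mm along its x axis, 110 mm along its y axis and 5 mm thick along z, about 40 g. It starts lying in the rack's groove at x = -72 mm, its top flush with the rack, wholly on the rack. None if absent: two or three of the three scrapers are there.
- scraper_2_centre (a point): the same for the scraper in the groove at x = 0
- scraper_3_centre (a point): the same for the scraper in the groove at x = +72 mm
- cork_block_centre (a point): centre (half-way up) of the cork rubbing block, 85 mm along its x axis, 50 mm along its y axis (the way to grip it) and 32 mm high along z, about 50 g. It starts lying flat on the bench between rack and tray, on their far side.
- boar_brush: bystander: boar-bristle brush with a dark wooden back, 125 x 48 x 38 mm high. Origin: centre of its underside.
- wax_crayon: bystander: grip wax crayon in a metal sleeve with green wax on top, standing upright, 33 mm across, 62 mm high. Origin: centre of its underside.
- file_guide: bystander: stainless L-shaped file guide with a black knob, 80 x 50 x 40 mm high. Origin: centre of its underside.
- tip_protector: bystander: carved light wooden ski tip protector with one rounded end, 98 x 56 x 26 mm high. Origin: on its underside near the middle.
- wax_tin: bystander: round metal tin, 52 mm across, 42 mm high. Origin: centre of its underside.
Not all that is in view belongs to the job. Leave any orange or turquoise look-alike of the part that bears scraper_2_centre alone.

How it is judged (in metres and radians):
On the way, in this order (a step that is already met when the one before it is completed fails the run):
1. all four sides of the tray stand upright (value of joint each of side_near, side_far, side_left, side_right above 1.45 rad), for 0.2 s.
2. every scraper lies flat inside the tray (angle between the z axis of each of scraper_1_centre, scraper_2_centre, scraper_3_centre and the z axis of tray, either way round below 0.26 rad and z of scraper_1_centre in the frame of tray between 0.008 and 0.026 m and x of scraper_1_centre in the frame of tray between -0.036 and 0.036 m and y of scraper_1_centre in the frame of tray between -0.05 and 0.05 m and z of scraper_2_centre in the frame of tray between 0.008 and 0.026 m and x of scraper_2_centre in the frame of tray between -0.036 and 0.036 m and y of scraper_2_centre in the frame of tray between -0.05 and 0.05 m and z of scraper_3_centre in the frame of tray between 0.008 and 0.026 m and x of scraper_3_centre in the frame of tray between -0.036 and 0.036 m and y of scraper_3_centre in the frame of tray between -0.05 and 0.05 m), for 0.2 s.
3. the cork block lies flat on top of the scrapers in the tray (angle between the z axis of cork_block_centre and the z axis of tray, either way round below 0.26 rad and z of cork_block_centre in the frame of tray between 0.0275 and 0.048 m and x of cork_block_centre in the frame of tray between -0.036 and 0.036 m and y of cork_block_centre in the frame of tray between -0.05 and 0.05 m), for 0.2 s.
At the end, for the whole second after the job is handed in: Tray sides upright (above 1.45 rad). Scrapers and cork at rest in the tray, flat within 0.26 rad, centres within 36 mm (tray x) and 50 mm (tray y) of the tray centre; scraper centres 8 to 26 mm above the bench, the cork's centre 27.5 to 48 mm (on the scrapers) (all of step 1 and all of step 2 and all of step 3 and linear speed of each of scraper_1, scraper_2, scraper_3, cork_block below 0.02 m/s); the robot touches nothing.
It fails at once if another tool on the bench is pushed more than 25 mm (distance of any of boar_brush, wax_crayon, file_guide, tip_protector, wax_tin from where it was at the start of the episode above 0.025 m).
It fails at once if another tool on the bench is knocked over (angle between any of boar_brush, wax_crayon, file_guide, tip_protector, wax_tin's own z axis and vertical above 0.6 rad).
Of scraper_1, scraper_2, scraper_3 only 2 to 3 are there at a start; the rules pass over those that are not, and their reading is None.
At some moment in a run one of scraper_1, scraper_2, scraper_3 may be knocked a few centimetres aside while the robot is not near it.
Once in a run the grip may slacken for a moment while it holds something.
It also fails if it takes over 210 s, if anything falls off the work surface, if the arm or the gripper's body presses on something with over 40 N, if the wrist force passes 120 N, or if a joint passes its speed limit or range.

## Working session

There is one attempt and no reset: what is moved stays moved. The work goes in short steps, Python scripts to look and compute and a tool call to move; the robot and the scene stay as the last step left them, time stands still between calls to the robot, and variables do not carry over. Pictures are saved under pics/ and viewed, and the job is handed in when it is done.

Besides the shell and the picture viewer there is one more tool, called after "Request:" as name([rows], argument=value, ...), one row to a line, values as JSON. send_rows: Moves the arm, as the interface text tells. Its arguments: {"type":"object","properties":{"deltas":{"type":"array","items":{"type":"array"}},"gripper":{"type":"number"},"squeeze":{"type":"number"}},"required":["deltas"]}

```bash
mkdir -p pics; cat > h.py <<'E'
import numpy as np, cv2
from workcell import sensors, vision, ticket, manip
from scipy.spatial.transform import Rotation as R
def st():
    s=sensors.get_state()
    print('t',round(s['time_s'],2),'p',np.round(s['eef_pos'],1),'o',np.round(s['orientation'],3),'F',np.round(s['wrist_force'],1),'gap',round(s['finger_gap'],1)); return s
def pose(cam,s=None):
    m=vision.camera_model(cam)
    if cam=='wrist':
        T=np.array(m['tool_from_camera']);Rt=R.from_rotvec(s['orientation']).as_matrix()
        return m, Rt@T[:3,3]+np.array(s['eef_pos']), Rt@T[:3,:3]
    return m,np.array(m['position']),np.array(m['rotation'])
def px2w(cam,pts,z,s=None):
    m,c,Rc=pose(cam,s);K=np.array(m['intrinsics']);k1=m['k1']
    out=[]
    for u,v in pts:
        d=np.linalg.inv(K)@[u,v,1]; rd=np.hypot(d[0],d[1]); r=rd
        for _ in range(30): r=rd/(1+k1*r*r)
        f=r/rd if rd>0 else 1
        ray=Rc@np.array([d[0]*f,-d[1]*f,-1]); t=(z-c[2])/ray[2]; out.append(c+t*ray)
    return np.round(np.array(out),1)
def w2px(cam,P,s=None):
    m,c,Rc=pose(cam,s);K=np.array(m['intrinsics']);k1=m['k1'];o=[]
    for p in P:
        q=Rc.T@(np.array(p)-c); a=np.array([q[0]/-q[2],-q[1]/-q[2]]); a=a*(1+k1*(a@a)); o.append((K@[a[0],a[1],1])[:2])
    return np.round(np.array(o),1)
def crop(im,x0,y0,x1,y1,name,f=None):
    c=im[y0:y1,x0:x1]; f=f or min(800/(x1-x0),600/(y1-y0)); cv2.imwrite('pics/'+name,cv2.resize(c,None,fx=f,fy=f,interpolation=cv2.INTER_CUBIC)[:600,:800])
E
python3 - <<'E'
from h import *
s=st()
for n in ['scene','top','wrist']:
    im=vision.get_image(n); cv2.imwrite(f'pics/a_{n}.png',im); np.save(f'pics/a_{n}.npy',im)
    m=vision.camera_model(n); print(n,m)
print(manip.hold_point_z)
E
```

```text
t 0.0 p [155.  605.  213.9] o [-3.930e-01 -3.117e+00  2.000e-03] F [-0.   0.5  0.5] gap 91.7
scene {'intrinsics': array([[455.51092146,   0.        , 256.29206686],
       [  0.        , 455.51092146, 192.79524056],
       [  0.        ,   0.        ,   1.        ]]), 'k1': -0.14276560630797283, 'position': array([1071.12582673, -723.882017  ,  808.87435198]), 'rotation': array([0.87111468, 0.27130649, 0.61588794])}
top {'intrinsics': array([[347.72803305,   0.        , 254.07983939],
       [  0.        , 347.72803305, 196.0692538 ],
       [  0.        ,   0.        ,   1.        ]]), 'k1': -0.030189465510739227, 'position': array([ 400.24714357,    8.61660299, 1103.57475495]), 'rotation': array([ 0.12005185, -0.10916792, -1.58325295])}
wrist {'intrinsics': array([[287.87602057,   0.        , 252.12066671],
       [  0.        , 287.87602057, 190.49763757],
       [  0.        ,   0.        ,   1.        ]]), 'k1': -0.040875670974760504, 'tool_from_camera': array([[ 1.11235979e-03,  9.55643313e-01,  2.94524396e-01,
         8.39941480e+01],
       [ 9.99999296e-01, -9.41689209e-04, -7.21298505e-04,
        -1.31491909e-01],
       [-4.11953647e-04,  2.94524992e-01, -9.55643689e-01,
        -1.70727361e+02],
       [ 0.00000000e+00,  0.00000000e+00,  0.00000000e+00,
         1.00000000e+00]])}
18.700000000000003
```

```bash
sed -i "s/return m,np.array(m\['position'\]),np.array(m\['rotation'\])/return m,np.array(m['position']),R.from_rotvec(m['rotation']).as_matrix()/" h.py; tail -32 h.py | grep rotvec; python3 -c "
import cv2
for n in ['top','scene']:
    im=cv2.imread(f'pics/a_{n}.png'); cv2.imwrite(f'pics/a_{n}2.png',cv2.resize(im,None,fx=1.55,fy=1.55,interpolation=cv2.INTER_CUBIC))"
```

```text
T=np.array(m['tool_from_camera']);Rt=R.from_rotvec(s['orientation']).as_matrix()
    return m,np.array(m['position']),R.from_rotvec(m['rotation']).as_matrix()
```

View pics/a_top2.png

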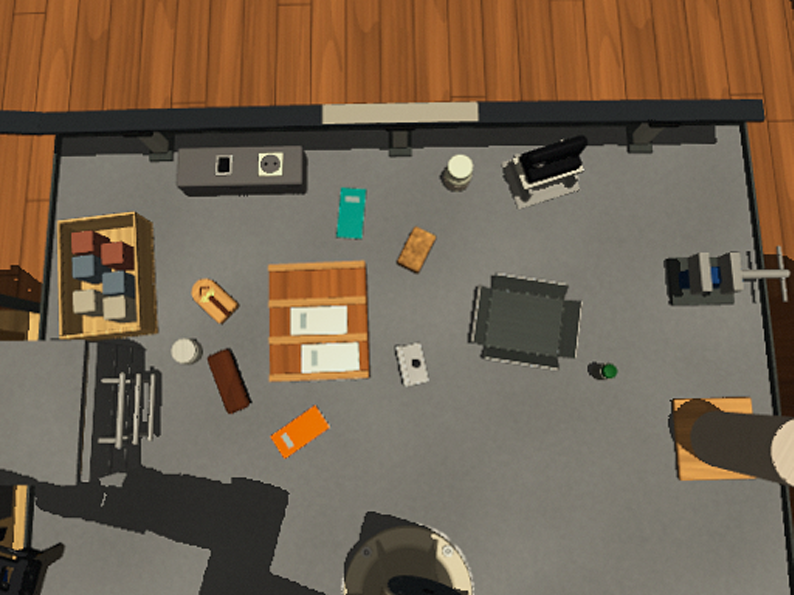

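View pics/a_scene2.png

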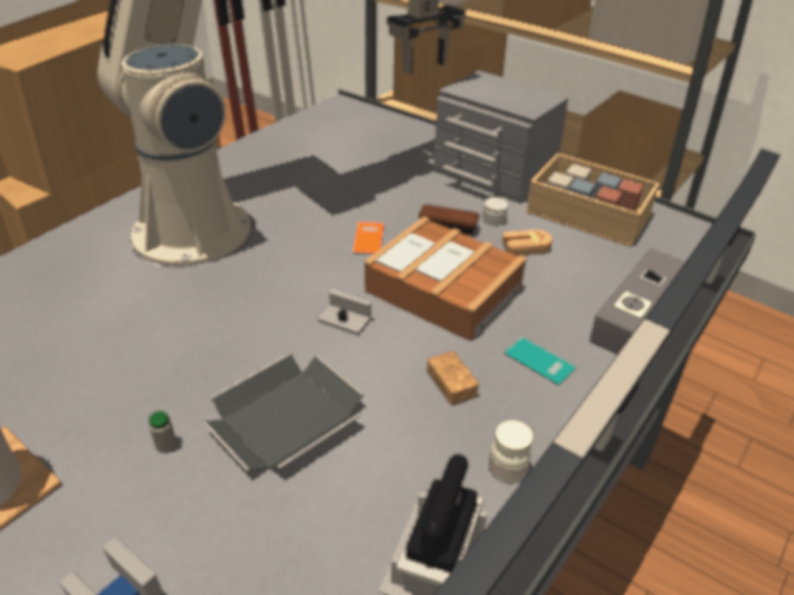

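```bash
python3 - <<'E'
from h import *
im=np.load('pics/a_top.npy')
crop(im,160,155,290,255,'b1.png',6); crop(im,295,165,400,250,'b2.png',7)
E
```

```text
(no output)
```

View pics/b1.png

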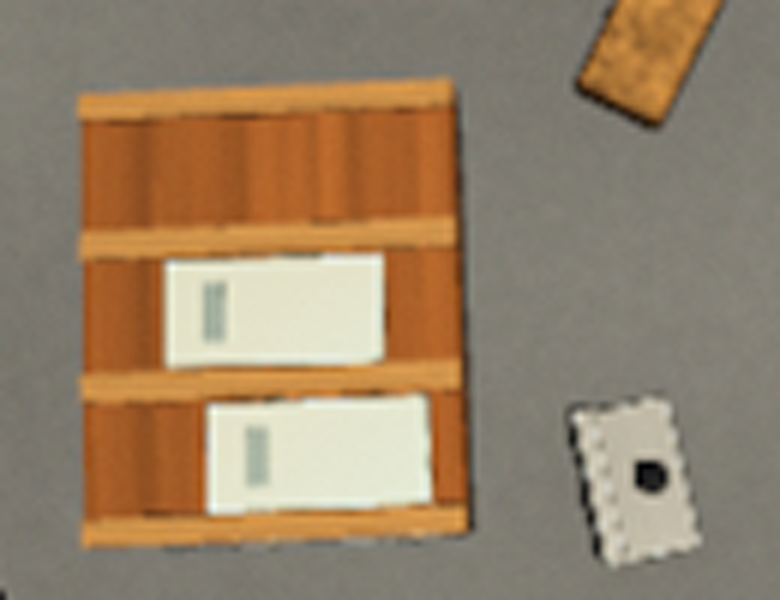

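View pics/b2.png

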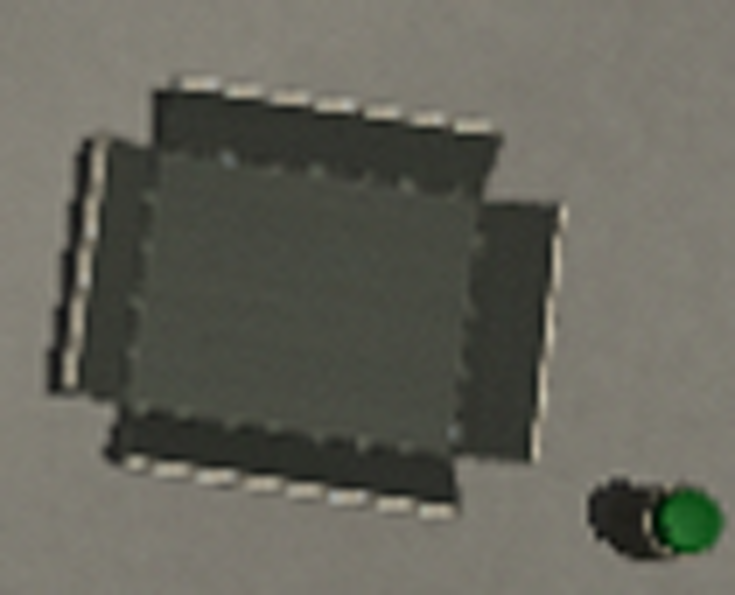

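```bash
python3 - <<'E'
from h import *
f1=lambda l:[(160+(x+.5)/6-.5,155+(y+.5)/6-.5) for x,y in l]
f2=lambda l:[(295+(x+.5)/7-.5,165+(y+.5)/7-.5) for x,y in l]
rk=px2w('top',f1([(78,95),(453,80),(468,530),(83,547)]),70);print('rack',rk, rk.mean(0))
for i in range(4): print(np.linalg.norm(rk[i]-rk[i-1]))
s1=px2w('top',f1([(164,260),(383,254),(384,360),(167,367)]),70);print('sA',s1,s1.mean(0))
s2=px2w('top',f1([(206,404),(428,396),(431,502),(208,514)]),70);print('sB',s2,s2.mean(0))
t=px2w('top',f2([(160,152),(477,192),(455,450),(130,405)]),8);print('tray',t,t.mean(0))
for i in range(4): print(np.linalg.norm(t[i]-t[i-1]))
print('file',px2w('top',f1([(570,408),(665,400),(698,547),(610,565)]),40))
print('crayon',px2w('top',f2([(688,520)]),62))
rim=f2([(190,84),(490,126),(565,205),(535,460),(455,512),(125,460),(70,388),(98,138)])
print('rim',px2w('top',rim,28))
im=np.load('pics/a_top.npy')
a=lambda l:[(x/1.55,y/1.55) for x,y in l]
print('brush',px2w('top',a([(208,353),(231,348),(249,405),(230,412)]),38))
print('prot',px2w('top',a([(195,283),(237,312)]),26))
print('cork',px2w('top',a([(409,226),(436,238),(418,272),(397,261)]),32))
E
```

```text
rack [[634.9 261.9  70. ]
 [639.4  71.1  70. ]
 [413.1  65.4  70. ]
 [407.4 255.2  70. ]] [523.7 163.4  70. ]
227.5986379572602
190.85305866032115
226.37177385884482
189.88557080515622
sA [[549.5 216.9  70. ]
 [550.8 106.8  70. ]
 [497.5 106.5  70. ]
 [495.7 214.7  70. ]] [523.375 161.225  70.   ]
sB [[477.  195.   70. ]
 [479.3  84.7  70. ]
 [427.   83.5  70. ]
 [422.7 193.5  70. ]] [451.5   139.175  70.   ]
tray [[ 589.3 -187.9    8. ]
 [ 568.5 -331.9    8. ]
 [ 451.5 -315.     8. ]
 [ 474.1 -169.7    8. ]] [ 520.85  -251.125    8.   ]
116.62881290658832
145.49446724875824
118.21425463961612
147.04710129750944
file [[474.3  14.5  40. ]
 [477.7 -34.   40. ]
 [403.2 -49.   40. ]
 [394.9  -4.5  40. ]]
crayon [[ 417.6 -396.9   62. ]]
rim [[ 616.7 -199.2   28. ]
 [ 595.4 -333.3   28. ]
 [ 558.9 -364.8   28. ]
 [ 445.6 -344.2   28. ]
 [ 423.4 -307.5   28. ]
 [ 448.6 -163.3   28. ]
 [ 480.7 -140.2   28. ]
 [ 592.7 -156.8   28. ]]
brush [[464.1 385.1  38. ]
 [473.3 339.3  38. ]
 [361.4 300.9  38. ]
 [348.4 338.   38. ]]
prot [[608.2 421.2  26. ]
 [546.9 332.9  26. ]]
cork [[718.7 -18.7  32. ]
 [692.4 -73.5  32. ]
 [622.  -35.1  32. ]
 [645.5   7.1  32. ]]
```

Request:
send_rows([
  [[0,0,0],0.092],
  [[0,0,0],0.092],
  [[0,0,0],0.092],
  [[0,0,0],0.092],
  [[0,0,0],0.092],
  [[0,0,0],0.092],
  [[0,0,0],0.092],
  [[0,0,0],0.092],
  [[0,0,0],0.092],
  [[0,0,0],0.092],
  [[0,0,0],0.092],
  [[0,0,0],0.092],
  [[0,0,0],0.092],
  [[0,0,0],0.092],
  [[0,0,0],0.092],
  [[0,0,0],0.092],
  [[0,0,0],0],
  [[0,0,0],0],
], gripper=0, squeeze=20)

```text
time_s: 1.65
eef_pos: [155.1, 605.3, 214.3]
orientation: [2.381, 2.05, -0.001]
wrist_force: [-0.3, -0.1, 0.1]
finger_gap: 0.4
```

```bash
cat >> h.py <<'E'
def phi(s):
    Y=R.from_rotvec(s['orientation']).as_matrix()[:,1]; return np.arctan2(Y[1],Y[0])
TC=np.array([520.8,-251.1]); TY=-0.15
RC=np.array([523.7,163.4]); RY=0.026
def fr(c,a,p):
    return np.array([c[0]+np.cos(a)*p[0]-np.sin(a)*p[1], c[1]+np.sin(a)*p[0]+np.cos(a)*p[1]])
def inv(c,a,p):
    d=np.array(p[:2])-c; return np.array([np.cos(a)*d[0]+np.sin(a)*d[1],-np.sin(a)*d[0]+np.cos(a)*d[1]])
def go(p,s):
    "tool-frame delta cm to reach world p"
    M=R.from_rotvec(s['orientation']).as_matrix(); return np.round(M.T@(np.array(p)-np.array(s['eef_pos']))/10,2)
def T(x,y,z): return np.r_[fr(TC,TY,(x,y)),z]
def K(x,y,z): return np.r_[fr(RC,RY,(x,y)),z]
E
python3 - <<'E'
from h import *
s=st(); print(phi(s)); print(go(T(0,110,200),s), T(0,110,0))
E
```

```text
t 1.65 p [155.1 605.3 214.3] o [ 2.381e+00  2.050e+00 -1.000e-03] F [-0.3 -0.1  0.1] gap 0.4
-0.1491507776288124
[-68.25  48.9    1.47] [ 537.23819457 -142.33518143    0.        ]
```

Request:
send_rows([
  [[-3.4,2.4,0],0],
  [[-3.4,2.4,0],0],
  [[-3.4,2.4,0],0],
  [[-3.4,2.4,0],0],
  [[-3.4,2.4,0],0],
  [[-3.4,2.4,0],0],
  [[-3.4,2.4,0],0],
  [[-3.4,2.4,0],0],
  [[-3.4,2.4,0],0],
  [[-3.4,2.4,0],0],
  [[-3.4,2.4,0],0],
  [[-3.4,2.4,0],0],
  [[-3.4,2.4,0],0],
  [[-3.4,2.4,0],0],
  [[-3.4,2.4,0],0],
  [[-3.4,2.4,0],0],
  [[-3.4,2.4,0],0],
  [[-3.4,2.4,0],0],
  [[-3.4,2.4,0],0],
  [[-3.4,2.4,0],0],
])

```text
time_s: 3.32
eef_pos: [527.1, -141.6, 214.6]
orientation: [2.38, 2.05, 0.0]
wrist_force: [1.0, 0.1, 0.6]
finger_gap: 0.7
```

```bash
python3 - <<'E'
from h import *
s=st(); print(phi(s)); print(go(T(0,112,200),s))
im=vision.get_image('wrist'); crop(im,0,0,512,384,'w1.png')
f2=lambda l:[(295+(x+.5)/7-.5,165+(y+.5)/7-.5) for x,y in l]
rim=dict(far=[(190,84),(490,126)],right=[(565,205),(535,460)],near=[(455,512),(125,460)],left=[(70,388),(98,138)])
for k,v in rim.items():
    best=[]
    for th in np.arange(.3,1.3,.01):
        z=8+36*np.sin(th); p=px2w('top',f2(v),z).mean(0); q=inv(TC,TY,p)
        d={'far':q[0]-60,'near':-q[0]-60,'left':q[1]-75,'right':-q[1]-75}[k]
        best.append((abs(d-36*np.cos(th)),th,d,z))
    print(k,np.round(min(best),2))
E
```

```text
t 3.32 p [ 527.1 -141.6  214.6] o [2.38 2.05 0.  ] F [1.  0.1 0.6] gap 0.7
-0.1489267608751663
[0.28 1.01 1.46]
far [3.000e-02 7.900e-01 2.531e+01 3.357e+01]
right [1.000e-02 5.800e-01 3.010e+01 2.773e+01]
near [ 0.1   0.74 26.48 32.27]
left [ 0.09  0.63 29.   29.21]
```

View pics/w1.png

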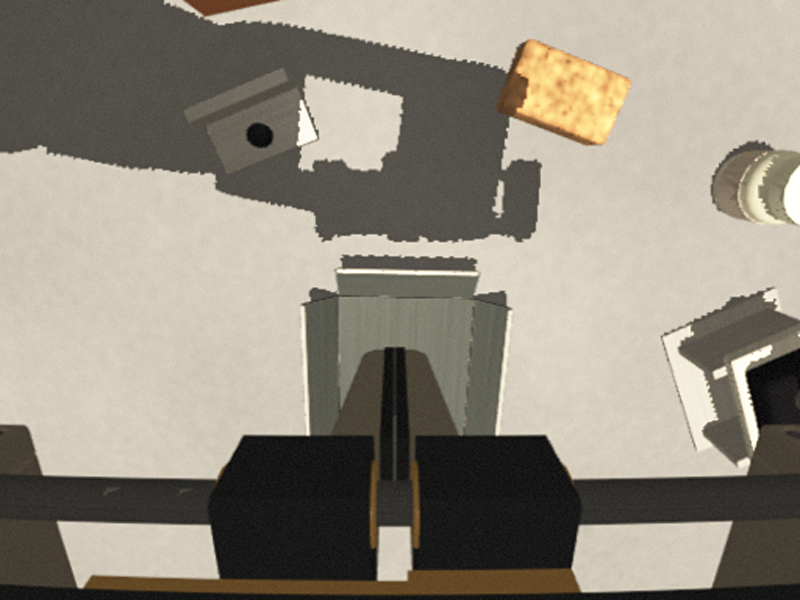

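```bash
python3 - <<'E'
from h import *
s=st()
a=lambda l:[(x/1.55,y/1.55) for x,y in l]
for z in (0,60,120):
  for w in px2w('top',a([(516,207),(505,163),(580,190),(587,137)]),z): print(z,w,inv(TC,TY,w))
print(go(T(0,124,18),s))
E
```

```text
t 3.37 p [ 530.7 -147.3  214.9] o [2.378 2.045 0.   ] F [ 2.2 -4.2  0.3] gap 0.4
0 [ 766.3 -247.9    0. ] [242.26509761  39.85112897]
0 [ 865.3 -229.2    0. ] [337.35894125  73.13552324]
0 [ 802.2 -387.1    0. ] [298.56376735 -92.42097612]
0 [ 922.6 -410.9    0. ] [421.16843268 -97.96137663]
60 [ 746.4 -234.    60. ] [220.51136312  50.62122812]
60 [ 840.  -216.3   60. ] [310.41528107  82.1098854 ]
60 [ 780.3 -365.6   60. ] [273.69676089 -74.43509305]
60 [ 894.2 -388.1   60. ] [389.68014465 -79.66143901]
120 [ 726.5 -220.   120. ] [198.74268481  61.49020437]
120 [ 814.7 -203.3  120. ] [283.45667707  91.18312466]
120 [ 758.5 -344.1  120. ] [248.92863155 -56.43426616]
120 [ 865.8 -365.3  120. ] [358.19185662 -61.3615014 ]
[ 2.06  0.49 19.69]
```

Request:
send_rows([
  [[1,0.25,0],0],
  [[1,0.25,2.7],0],
  [[0,0,3],0],
  [[0,0,3],0],
  [[0,0,3],0],
  [[0,0,3],0],
  [[0,0,3],0],
  [[0,0,2],0],
  [[0,0,0],0],
  [[0,0,0],0],
  [[0,0,0],0],
])

```text
time_s: 4.28
eef_pos: [535.3, -120.0, 18.7]
orientation: [2.381, 2.048, 0.001]
wrist_force: [0.2, 0.5, 0.7]
finger_gap: 0.6
```

```bash
python3 - <<'E'
from h import *
s=st(); print(inv(TC,TY,s['eef_pos']))
# arc rows for a side: contact face half h, start angle th0
def arc(h,th0,n=14):
    out=[]
    for th in np.linspace(th0,1.571,n):
        out.append((36*np.cos(th)+3*np.sin(th)+h, 8+36*np.sin(th)-9))
    return np.round(out,1)
print(arc(10,.63).tolist())
E
```

```text
t 4.28 p [ 535.3 -120.    18.7] o [2.381e+00 2.048e+00 1.000e-03] F [0.2 0.5 0.7] gap 0.6
[ -5.22251271 131.79474461]
[[40.9, 20.2], [39.4, 22.3], [37.8, 24.2], [36.1, 26.0], [34.2, 27.6], [32.2, 29.1], [30.1, 30.5], [27.9, 31.7], [25.5, 32.7], [23.1, 33.5], [20.7, 34.2], [18.2, 34.6], [15.6, 34.9], [13.0, 35.0]]
```

Request:
send_rows([
  [[-0.8,0.3,0],0],
  [[-0.7,0.2,-0.1],0],
  [[-0.15,0,-0.21],0],
  [[-0.16,0,-0.19],0],
  [[-0.17,0,-0.18],0],
  [[-0.19,0,-0.16],0],
  [[-0.2,0,-0.15],0],
  [[-0.21,0,-0.14],0],
  [[-0.22,0,-0.12],0],
  [[-0.24,0,-0.1],0],
  [[-0.24,0,-0.08],0],
  [[-0.24,0,-0.07],0],
  [[-0.25,0,-0.04],0],
  [[-0.26,0,-0.03],0],
  [[-0.26,0,0],0],
  [[-0.2,0,0],0],
  [[0,0,0],0],
  [[0,0,0],0],
])

```text
time_s: 5.78
eef_pos: [533.0, -162.1, 33.2]
orientation: [-2.383, -2.041, -0.005]
wrist_force: [4.7, 22.9, 4.4]
finger_gap: 0.4
```

```bash
python3 - <<'E'
from h import *
s=st(); print(inv(TC,TY,s['eef_pos']))
im=vision.get_image('wrist'); crop(im,0,0,512,384,'w2.png')
im=vision.get_image('top'); crop(im,270,140,410,245,'t2.png')
im=vision.get_image('scene'); crop(im,110,210,260,320,'s2.png')
st()
E
```

```text
t 5.78 p [ 533.  -162.1   33.2] o [-2.383 -2.041 -0.005] F [ 4.7 22.9  4.4] gap 0.4
[-1.19637436 89.81510917]
t 5.93 p [ 533.  -162.1   33.2] o [-2.383 -2.042 -0.005] F [ 5.5 22.4  4.4] gap 0.2
```

View pics/w2.png

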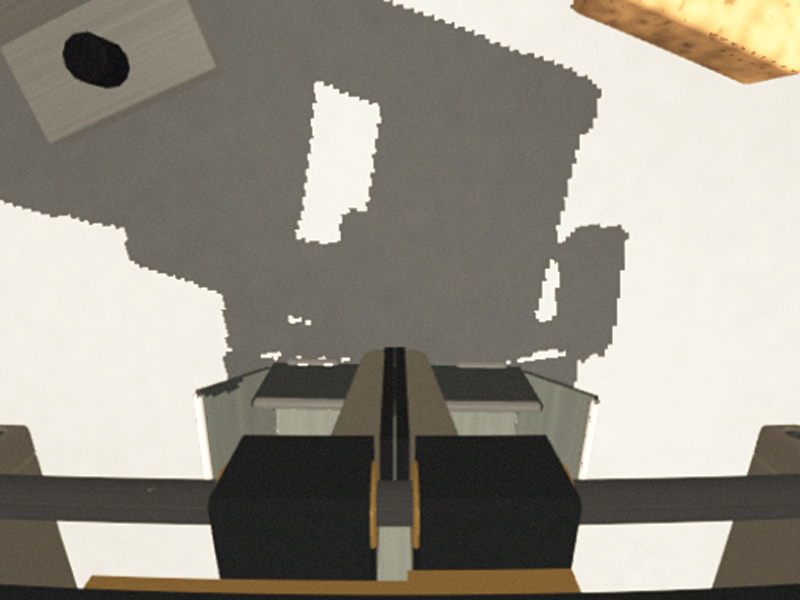

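View pics/s2.png

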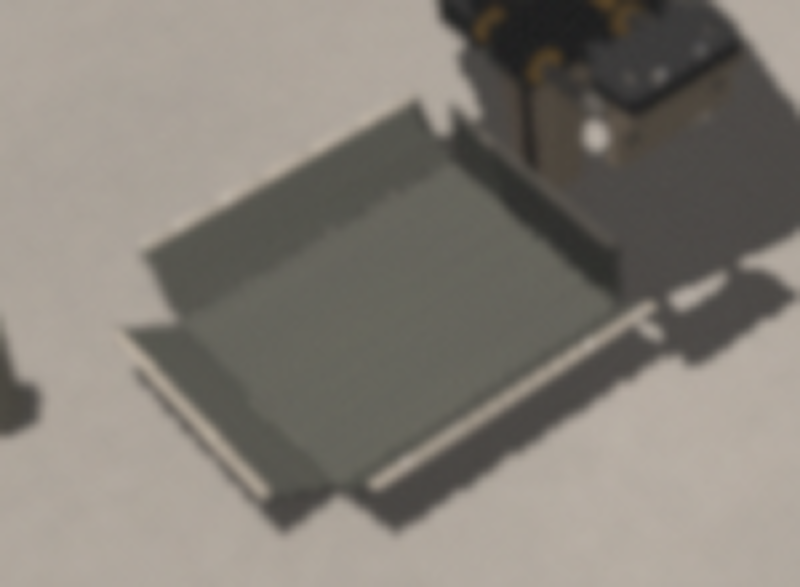

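Request:
send_rows([
  [[0.7,0,0],0],
  [[0.8,0,-1],0],
  [[0,0,-2.5],0],
  [[0,0,-2],0],
  [[-2.9,0,0],0],
  [[-2.9,0,0],0],
  [[-2.9,0,0],0],
  [[-2.9,0,0],0],
  [[-2.9,0,0],0],
  [[-2.9,0,0],0],
  [[-2.9,0,0],0],
  [[-2.9,0,0],0],
  [[0,0,2],0],
  [[0,0,2],0],
  [[0,0,2.5],0],
  [[0,0,0.4],0],
  [[0,0,0],0],
  [[0,0,0],0],
])

```text
time_s: 7.43
eef_pos: [500.1, -380.2, 20.2]
orientation: [2.383, 2.046, -0.0]
wrist_force: [0.7, -0.4, 0.5]
finger_gap: 0.3
```

```bash
python3 - <<'E'
from h import *
s=st(); print(inv(TC,TY,s['eef_pos']))
im=vision.get_image('top'); crop(im,270,140,410,245,'t3.png')
E
```

```text
t 7.43 p [ 500.1 -380.2   20.2] o [ 2.383  2.046 -0.   ] F [ 0.7 -0.4  0.5] gap 0.3
[  -1.17894534 -130.71533272]
```

View pics/t3.png

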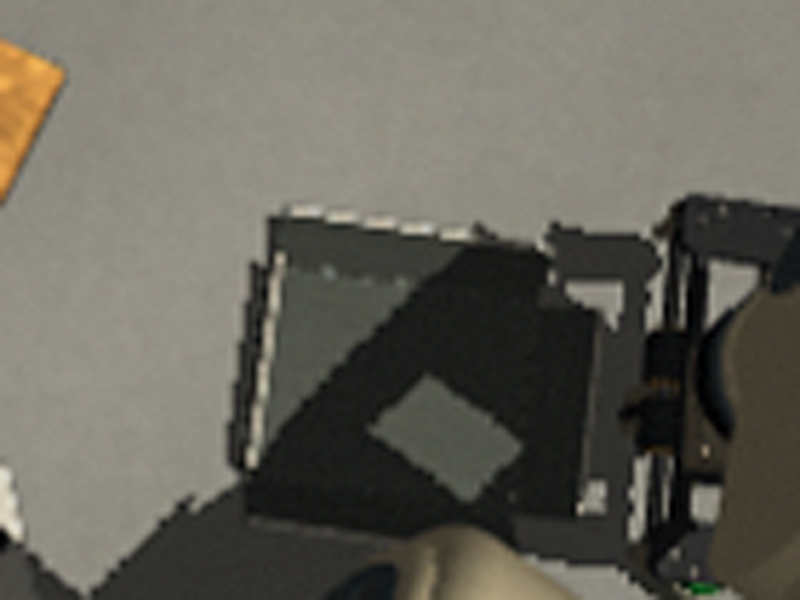

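Request:
send_rows([
  [[0,0.1,0.4],0],
  [[0.6,0,0],0],
  [[0.6,0,0],0],
  [[0.14,0,-0.21],0],
  [[0.16,0,-0.2],0],
  [[0.17,0,-0.19],0],
  [[0.18,0,-0.17],0],
  [[0.2,0,-0.16],0],
  [[0.21,0,-0.15],0],
  [[0.22,0,-0.13],0],
  [[0.24,0,-0.11],0],
  [[0.24,0,-0.09],0],
  [[0.25,0,-0.08],0],
  [[0.26,0,-0.05],0],
  [[0.26,0,-0.03],0],
  [[0.27,0,0],0],
  [[0.26,0,0],0],
  [[0.1,0,0],0],
  [[0,0,0],0],
  [[0,0,0],0],
])

```text
time_s: 9.15
eef_pos: [507.3, -336.7, 30.8]
orientation: [-2.383, -2.046, 0.0]
wrist_force: [0.7, -0.8, -0.5]
finger_gap: 0.4
```

```bash
python3 - <<'E'
from h import *
s=st(); print(inv(TC,TY,s['eef_pos']))
E
```

```text
t 9.15 p [ 507.3 -336.7   30.8] o [-2.383 -2.046  0.   ] F [ 0.7 -0.8 -0.5] gap 0.4
[ -0.59547932 -86.65170754]
```

Request:
send_rows([
  [[0.15,0,0],0],
  [[0.15,0,0],0],
  [[0,0,0],0],
  [[0,0,0],0],
])

```text
time_s: 9.48
eef_pos: [507.6, -335.4, 30.9]
orientation: [2.382, 2.046, -0.002]
wrist_force: [-2.0, -7.9, -1.5]
finger_gap: 0.4
```

```bash
python3 - <<'E'
from h import *
s=st(); print(inv(TC,TY,s['eef_pos']))
im=vision.get_image('wrist'); crop(im,0,0,512,384,'w4.png')
im=vision.get_image('scene'); crop(im,110,210,260,320,'s4.png')
E
```

```text
t 9.48 p [ 507.6 -335.4   30.9] o [ 2.382e+00  2.046e+00 -2.000e-03] F [-2.  -7.9 -1.5] gap 0.4
[ -0.48032242 -85.28561487]
```

View pics/s4.png

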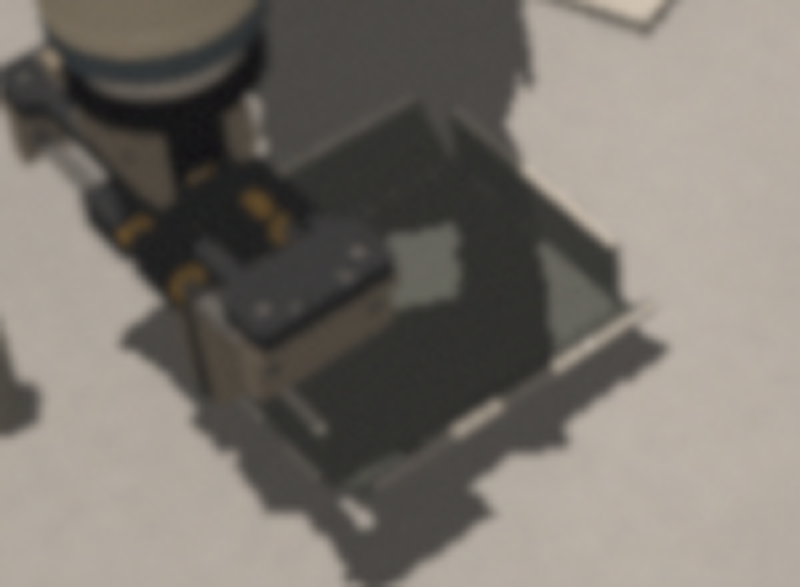

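Request:
send_rows([
  [[-0.6,0,0],0],
  [[-0.6,0,-1],0],
  [[0,0,-2.5],0],
  [[0,0,-1.5],0],
  [[1.96,-2.34,0],0],
  [[1.96,-2.34,0],0],
  [[1.96,-2.34,0],0],
  [[1.96,-2.34,0],0],
  [[1.96,-2.34,0],0],
  [[0,0,0],0],
  [[0,0,2],0],
  [[0,0,2],0],
  [[0,0,1.8],0],
  [[0,0,0],0],
  [[0,0,0],0],
])

```text
time_s: 10.83
eef_pos: [405.3, -231.6, 23.0]
orientation: [-2.383, -2.045, 0.001]
wrist_force: [0.2, 0.2, 0.2]
finger_gap: 0.5
```

```bash
sed -i 's/TC=np.array(.*); TY/TC=np.array([521.1,-249.1]); TY/' h.py; python3 - <<'E'
from h import *
s=st(); print(inv(TC,TY,s['eef_pos']))
im=vision.get_image('top'); crop(im,270,140,410,245,'t5.png')
E
```

```text
t 10.83 p [ 405.3 -231.6   23. ] o [-2.383e+00 -2.045e+00  1.000e-03] F [0.2 0.2 0.2] gap 0.5
[-1.17145921e+02  7.01784210e-03]
```

View pics/t5.png

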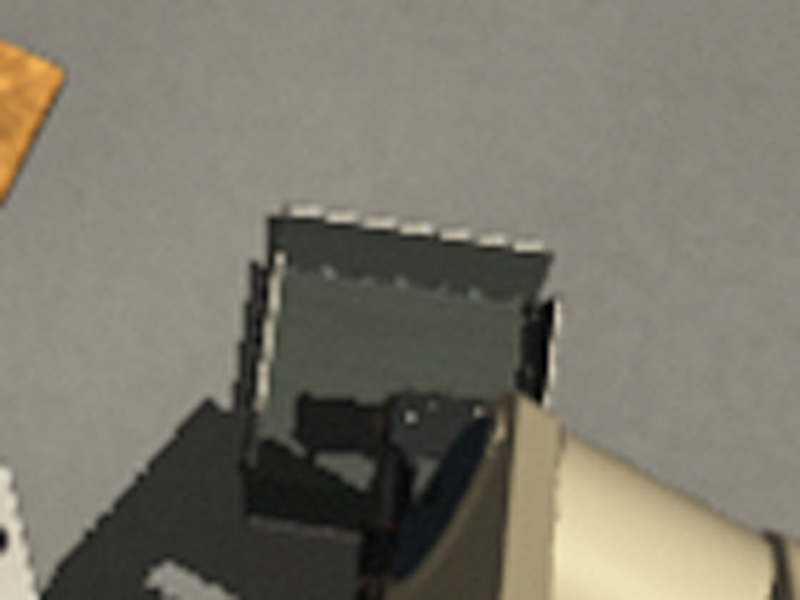

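```bash
python3 - <<'E'
from h import *
f=lambda q:(q-[270,140]+.5)*800/140-.5
for nm,P in dict(rUp=[T(59,-75,44),T(59,-78,44),T(0,-78,44),T(59,-75,8)],rLean=[T(59,-75-36*np.cos(1.4)-3,8+36*np.sin(1.4))],lUp=[T(59,75,44),T(59,78,44),T(-59,75,44),T(-59,78,44)],far=[T(60,75,8),T(60,-75,8)]).items(): print(nm,np.round(f(w2px('top',P))).tolist())
E
```

```text
rUp [[553.0, 290.0], [558.0, 290.0], [549.0, 398.0], [533.0, 300.0]]
rLean [[569.0, 292.0]]
lUp [[277.0, 253.0], [272.0, 253.0], [253.0, 469.0], [247.0, 468.0]]
far [[266.0, 263.0], [533.0, 298.0]]
```

Request:
send_rows([
  [[0,0.5,0],0],
  [[0,0.55,0],0],
  [[0,0.17,-0.19],0],
  [[0,0.18,-0.18],0],
  [[0,0.19,-0.16],0],
  [[0,0.2,-0.15],0],
  [[0,0.21,-0.13],0],
  [[0,0.22,-0.11],0],
  [[0,0.23,-0.1],0],
  [[0,0.24,-0.08],0],
  [[0,0.25,-0.05],0],
  [[0,0.25,-0.03],0],
  [[0,0.25,0],0],
  [[0,0.25,0],0],
  [[0,0.2,0],0],
  [[0,0.1,0],0],
  [[0,0,0],0],
  [[0,0,0],0],
])

```text
time_s: 12.38
eef_pos: [441.1, -237.3, 39.3]
orientation: [-2.38, -2.044, 0.006]
wrist_force: [-27.6, 7.7, 90.7]
finger_gap: 1.0
```

```bash
python3 - <<'E'
from h import *
s=st(); print(inv(TC,TY,s['eef_pos']))
E
```

```text
t 12.38 p [ 441.1 -237.3   39.3] o [-2.38  -2.044  0.006] F [-27.6   7.7  90.7] gap 1.0
[-80.83912081  -0.3138347 ]
```

Request:
send_rows([
  [[0,0,-0.6],0],
  [[0,0,-0.6],0],
  [[0,0,0],0],
])

```text
time_s: 12.63
eef_pos: [445.6, -237.9, 48.1]
orientation: [2.382, 2.045, 0.001]
wrist_force: [0.3, -0.7, -0.3]
finger_gap: 0.4
```

```bash
python3 - <<'E'
from h import *
s=st(); print(inv(TC,TY,s['eef_pos']))
im=vision.get_image('wrist'); crop(im,100,200,420,384,'w6.png')
im=vision.get_image('scene'); crop(im,110,210,260,320,'s6.png')
E
```

```text
t 12.63 p [ 445.6 -237.9   48.1] o [2.382e+00 2.045e+00 1.000e-03] F [ 0.3 -0.7 -0.3] gap 0.4
[-76.30061215  -0.22520278]
```

View pics/s6.png

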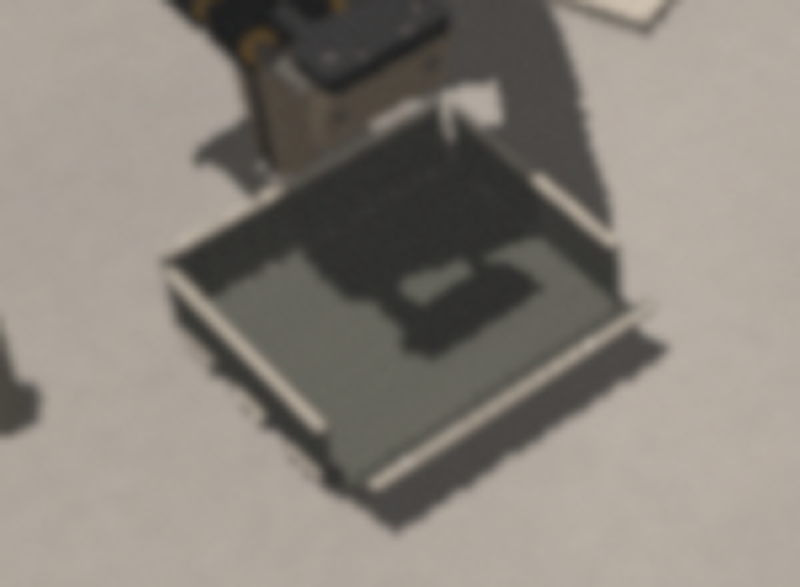

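View pics/w6.png

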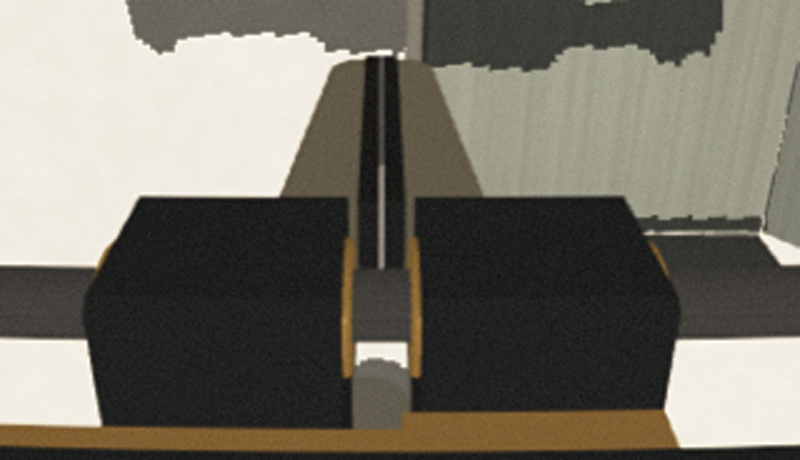

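Request:
send_rows([
  [[0,-2,-1.5],0],
  [[0,-2,-2],0],
  [[0,0,-1],-0.12],
  [[0,0,0],-0.12],
  [[0,0,0],-0.12],
  [[0,0,0],-0.12],
  [[0,0,0],-0.12],
  [[0,0,0],-0.12],
  [[0,0,0],-0.12],
  [[0,0,0],-0.12],
  [[0,0,0],-0.12],
  [[0,0,0],-0.12],
  [[0,0,0],-0.12],
  [[0,0,0],-0.12],
  [[0,0,0],-0.13],
  [[0,0,0],0],
])

```text
time_s: 14.07
eef_pos: [404.9, -231.1, 91.0]
orientation: [-0.238, -3.131, -0.001]
wrist_force: [-0.6, -0.1, -0.0]
finger_gap: 0.2
```

```bash
python3 - <<'E'
from h import *
s=st(); print(inv(TC,TY,s['eef_pos']),phi(s),s['joint_positions'])
im=vision.get_image('top'); crop(im,270,140,410,245,'t7.png')
im=vision.get_image('wrist'); crop(im,0,0,512,384,'w7.png')
f=lambda q:(q-[270,140]+.5)*800/140-.5
print(f(w2px('top',[T(-60,-75,44),T(-63,-75,44),T(-60,75,44),T(-60,75,8)])))
E
```

```text
t 14.07 p [ 404.9 -231.1   91. ] o [-2.380e-01 -3.131e+00 -1.000e-03] F [-0.6 -0.1 -0. ] gap 0.2
[-117.55118319    0.40581389] 1.418950929251884 [-5.21874918e-01  2.79899975e-01  2.07215041e+00 -2.07766654e-05
  7.90846949e-01 -1.94081151e+00]
[[532.64285714 508.64285714]
 [532.07142857 513.78571429]
 [252.64285714 470.92857143]
 [242.35714286 475.5       ]]
```

View pics/t7.png

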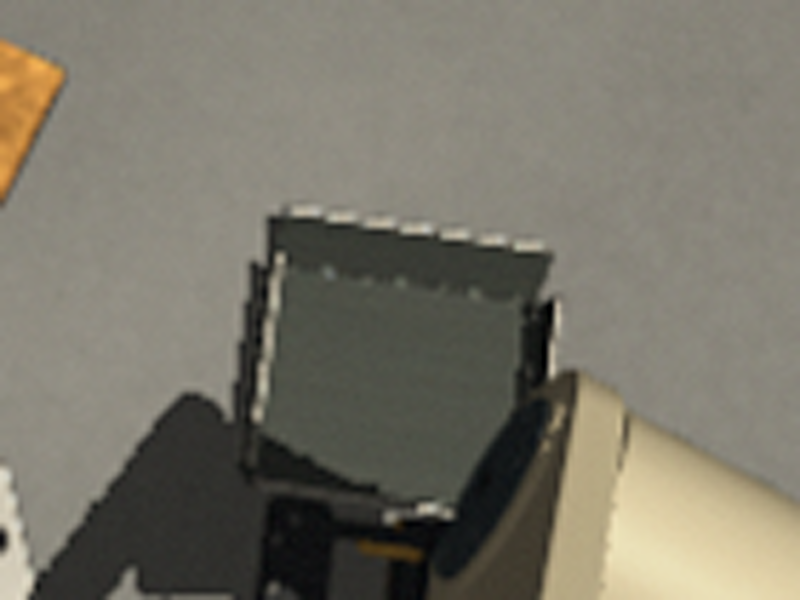

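View pics/w7.png

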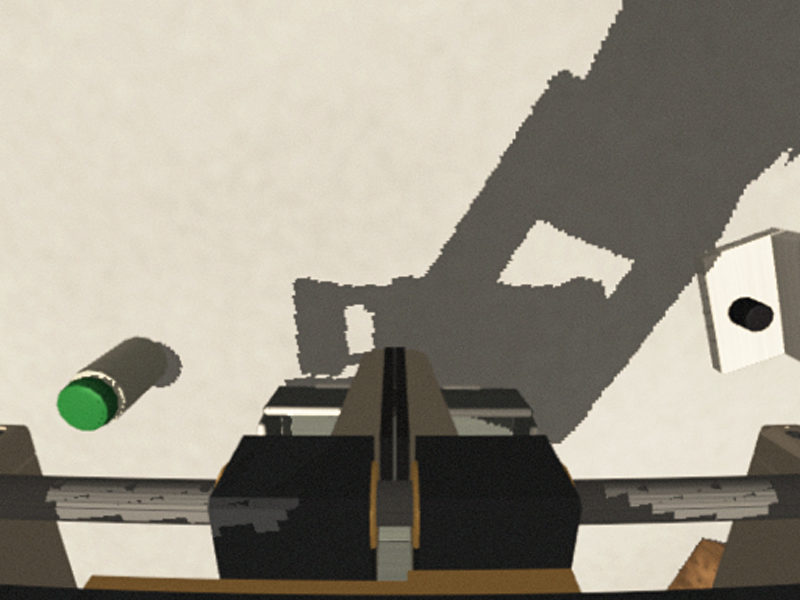

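Request:
send_rows([
  [[0,0,3],0],
  [[0,0,3],0],
  [[-0.9,0,0],0],
  [[-0.9,0,0],0],
  [[-0.9,0,0],0],
  [[-0.3,0,0],0],
  [[-0.3,0,0],0],
  [[-0.25,0,0],0],
  [[-0.25,0,0],0],
  [[-0.25,0,0],0],
  [[-0.2,0,0],0],
  [[-0.2,0,0],0],
  [[0,0,0],0],
  [[0,0,0],0],
])

```text
time_s: 15.33
eef_pos: [447.3, -237.8, 31.5]
orientation: [-0.247, -3.128, -0.002]
wrist_force: [-5.6, 0.4, 4.2]
finger_gap: 0.7
```

```bash
python3 - <<'E'
from h import *
s=st(); print(inv(TC,TY,s['eef_pos']))
E
```

```text
t 15.33 p [ 447.3 -237.8   31.5] o [-2.470e-01 -3.128e+00 -2.000e-03] F [-5.6  0.4  4.2] gap 0.7
[-74.62295044   0.13211807]
```

Request:
send_rows([
  [[-0.1,0,0],0],
  [[-0.1,0,0],0],
  [[0,0,0],0],
  [[0,0,0],0],
])

```text
time_s: 15.67
eef_pos: [447.4, -237.6, 31.2]
orientation: [-0.247, -3.125, -0.003]
wrist_force: [-12.0, -0.5, 8.5]
finger_gap: 0.2
```

```bash
python3 - <<'E'
from h import *
s=st(); print(inv(TC,TY,s['eef_pos']))
E
```

```text
t 15.67 p [ 447.4 -237.6   31.2] o [-2.470e-01 -3.125e+00 -3.000e-03] F [-12.   -0.5   8.5] gap 0.2
[-74.5374519    0.33604073]
```

Request:
send_rows([
  [[0.6,0,0],0],
  [[0.6,0,-1],0],
  [[0,0,-2.5],0],
  [[0,0,-1.5],0],
  [[-2.79,0,0],0],
  [[-2.79,0,0],0],
  [[-2.79,0,0],0],
  [[-2.79,0,0],0],
  [[-2.79,0,0],0],
  [[-2.79,0,0],0],
  [[-2.79,0,0],0],
  [[0,0,0],0],
  [[0,0,2],0],
  [[0,0,2],0],
  [[0,0,1.7],0],
  [[0,0,0],0],
  [[0,0,0],0],
])

```text
time_s: 17.08
eef_pos: [631.1, -267.2, 24.7]
orientation: [-0.248, -3.13, -0.001]
wrist_force: [0.1, 0.3, 0.1]
finger_gap: 0.8
```

```bash
python3 - <<'E'
from h import *
s=st(); print(inv(TC,TY,s['eef_pos']),phi(s))
E
```

```text
t 17.08 p [ 631.1 -267.2   24.7] o [-2.48e-01 -3.13e+00 -1.00e-03] F [0.1 0.3 0.1] gap 0.8
[111.4786292   -1.44680447] 1.4128806066498616
```

Request:
send_rows([
  [[0.6,0,0],0],
  [[0.6,0,0],0],
  [[0.18,0,-0.18],0],
  [[0.19,0,-0.17],0],
  [[0.2,0,-0.15],0],
  [[0.21,0,-0.13],0],
  [[0.22,0,-0.11],0],
  [[0.23,0,-0.09],0],
  [[0.24,0,-0.08],0],
  [[0.25,0,-0.06],0],
  [[0.26,0,-0.03],0],
  [[0.26,0,0],0],
  [[0.26,0,0],0],
  [[0.2,0,0],0],
  [[0.1,0,0],0],
  [[0.1,0,0],0],
  [[0,0,0],0],
  [[0,0,0],0],
])

```text
time_s: 18.58
eef_pos: [591.5, -260.9, 34.6]
orientation: [-0.248, -3.131, -0.0]
wrist_force: [0.8, -0.3, -0.5]
finger_gap: 0.7
```

```bash
python3 - <<'E'
from h import *
s=st(); print(inv(TC,TY,s['eef_pos']))
E
```

```text
t 18.58 p [ 591.5 -260.9   34.6] o [-0.248 -3.131 -0.   ] F [ 0.8 -0.3 -0.5] gap 0.7
[71.4103636  -1.18131913]
```

Request:
send_rows([
  [[0.1,0,0],0],
  [[0.1,0,0],0],
  [[0.1,0,0],0],
  [[0,0,0],0],
  [[0,0,0],0],
])

```text
time_s: 19.0
eef_pos: [591.2, -261.0, 35.0]
orientation: [0.248, 3.127, -0.001]
wrist_force: [10.5, -0.5, -7.7]
finger_gap: 0.5
```

```bash
python3 - <<'E'
from h import *
s=st(); print(inv(TC,TY,s['eef_pos']))
E
```

```text
t 19.0 p [ 591.2 -261.    35. ] o [ 2.480e-01  3.127e+00 -1.000e-03] F [10.5 -0.5 -7.7] gap 0.5
[71.06925887 -1.26841198]
```

Request:
send_rows([
  [[-0.7,0,0],0],
  [[-0.8,0,-1],0],
  [[0,0,-3],0],
  [[0,0,-3],0],
  [[1,0,-3],0.087],
  [[1,0,0],0.1],
  [[0,0,0],0.12],
  [[0,0,0],0.12],
  [[0,0,0],0.12],
  [[0,0,0],0.12],
  [[0,0,0],0.12],
  [[0,0,0],0.12],
  [[0,0,0],0.12],
  [[0,0,0],0.12],
  [[0,0,0],0.12],
  [[0,0,0],0.12],
  [[0,0,0],0],
  [[0,0,0],0],
])

```text
time_s: 20.5
eef_pos: [583.6, -258.9, 134.7]
orientation: [-2.188, -2.254, 0.001]
wrist_force: [0.4, -0.3, -0.1]
finger_gap: 0.5
```

```bash
sed -i 's/TC=np.array(.*); TY/TC=np.array([519.4,-248.8]); TY/' h.py; python3 - <<'E'
from h import *
s=st(); print(inv(TC,TY,s['eef_pos']),phi(s))
print(go(K(-72,75,160),s),go(K(0,82,160),s))
E
```

```text
t 20.5 p [ 583.6 -258.9  134.7] o [-2.188e+00 -2.254e+00  1.000e-03] F [ 0.4 -0.3 -0.1] gap 0.5
[64.96589283 -0.39021314] 0.02980664626354311
[ 49.92 -11.9   -2.51] [50.59 -4.7  -2.52]
```

Request:
send_rows([
  [[3.15,-0.3,-0.2],0],
  [[3.15,-0.3,-0.2],0],
  [[3.15,-0.3,-0.2],0],
  [[3.15,-0.3,-0.2],0],
  [[3.15,-0.3,-0.2],0],
  [[3.15,-0.3,-0.2],0],
  [[3.15,-0.3,-0.2],0],
  [[3.15,-0.3,-0.2],0],
  [[3.15,-0.3,-0.2],0],
  [[3.15,-0.3,-0.2],0],
  [[3.15,-0.3,-0.2],0],
  [[3.15,-0.3,-0.2],0],
  [[3.15,-0.3,-0.1],0],
  [[3.15,-0.3,0],0],
  [[3.15,-0.3,0],0],
  [[3.1,-0.2,0],0],
  [[0,0,0],0],
  [[0,0,0],0],
  [[0,0,0],0],
])

```text
time_s: 22.08
eef_pos: [523.6, 242.7, 159.6]
orientation: [2.189, 2.254, -0.001]
wrist_force: [0.3, 0.0, 0.1]
finger_gap: 0.5
```

```bash
python3 - <<'E'
from h import *
s=st(); print(inv(RC,RY,s['eef_pos']),phi(s))
im=vision.get_image('top'); crop(im,150,130,406,322,'t8.png')
im=vision.get_image('wrist'); crop(im,0,0,512,384,'w8.png')
im=vision.get_image('scene'); crop(im,110,120,350,300,'s8.png')
E
```

```text
t 22.08 p [523.6 242.7 159.6] o [ 2.189e+00  2.254e+00 -1.000e-03] F [0.3 0.  0.1] gap 0.5
[ 1.9140896  79.29860467] 0.02914250321770271
```

View pics/t8.png

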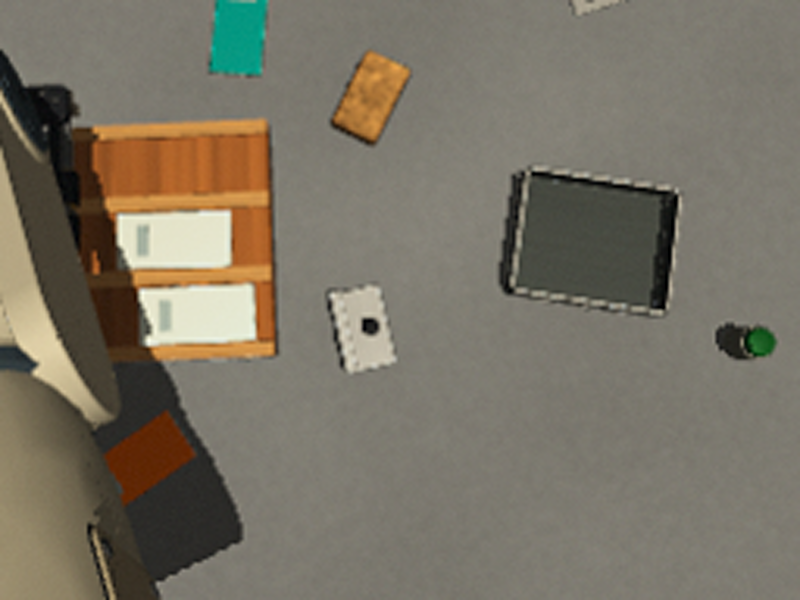

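View pics/s8.png

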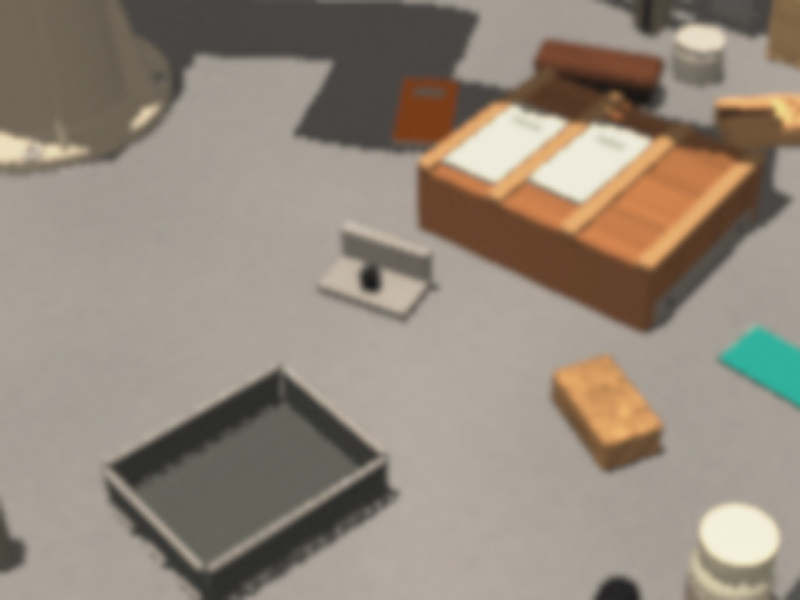

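View pics/w8.png

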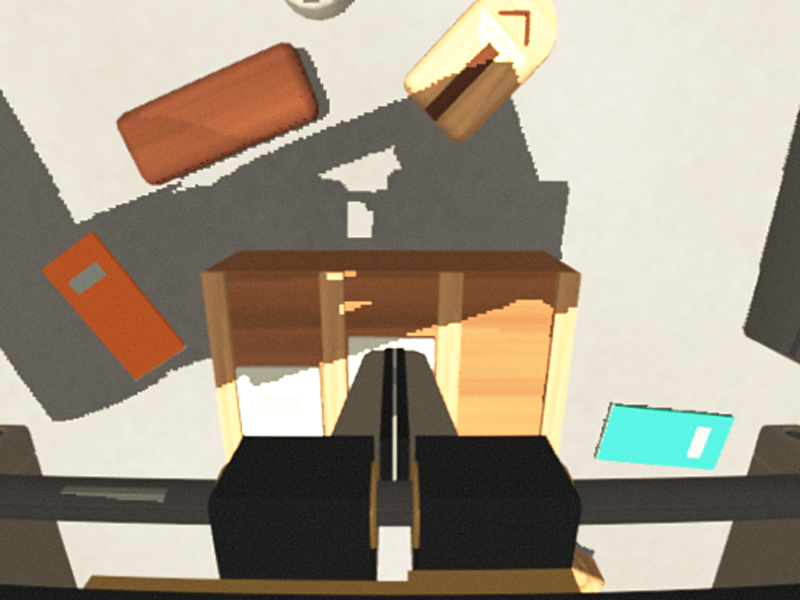

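```bash
python3 - <<'E'
from h import *
s=st()
a=lambda l:[((x+.5)/1.5625-.5,(y+.5)/1.5625-.5) for x,y in l]
w=px2w('wrist',a([(203,272),(580,272)]),70,s); print('rear corners',w,[inv(RC,RY,p) for p in w])
w=px2w('wrist',a([(348,338),(435,338)]),70,s); print('sA rear',w,[inv(RC,RY,p) for p in w])
w=px2w('wrist',a([(237,367),(321,366)]),70,s); print('sB rear',w,[inv(RC,RY,p) for p in w])
w=px2w('wrist',a([(230,274),(320,274),(346,274),(438,274)]),67,s); print('grooves',w,[inv(RC,RY,p) for p in w])
print(go(K(0,80,67),s))
E
```

```text
t 22.23 p [523.9 242.  159.7] o [ 2.193e+00  2.250e+00 -1.000e-03] F [ 0.6 -0.5 -0.3] gap 0.3
rear corners [[408.5 258.6  70. ]
 [634.5 264.7  70. ]] [array([-112.68614346,   98.16268676]), array([113.39605498,  98.38528709])]
sA rear [[495.5 218.5  70. ]
 [549.7 220.   70. ]] [array([-26.75803034,  55.81449464]), array([27.4626467 , 55.90494644])]
sB rear [[424.2 196.5  70. ]
 [478.2 198.8  70. ]] [array([-98.60586785,  35.67552137]), array([-44.56432556,  36.57090219])]
grooves [[423.7 257.   67. ]
 [478.4 258.4  67. ]
 [494.1 258.8  67. ]
 [549.6 260.3  67. ]] [array([-97.53287608,  96.16807206]), array([-42.81496774,  96.14555911]), array([-27.10987521,  96.13726991]), array([28.41036245, 96.19392551])]
[ 0.14 -0.23  9.27]
```

Request:
send_rows([
  [[0.1,-0.2,3],0],
  [[0,0,3],0],
  [[0,0,2],0],
  [[0,0,0.8],0],
  [[0,0,0.4],0],
  [[0,0,0],0],
  [[0,0,0],0],
])

```text
time_s: 22.82
eef_pos: [522.7, 244.1, 68.8]
orientation: [2.192, 2.249, 0.002]
wrist_force: [-0.2, 0.2, -0.3]
finger_gap: 0.4
```

```bash
python3 - <<'E'
from h import *
s=st(); print(inv(RC,RY,s['eef_pos']))
E
```

```text
t 22.82 p [522.7 244.1  68.8] o [2.192e+00 2.249e+00 2.000e-03] F [-0.2  0.2 -0.3] gap 0.4
[ 1.06882177 80.74542321]
```

Request:
send_rows([
  [[0,-0.1,0.2],0],
  [[0,0,0],0],
  [[-0.7,0,0],0],
  [[-0.7,0,0],0],
  [[-0.7,0,0],0],
  [[-0.7,0,0],0],
  [[-0.7,0,0],0],
  [[-0.7,0,0],0],
  [[-0.7,0,0],0],
  [[-0.7,0,0],0],
  [[-0.7,0,0],0],
  [[-0.7,0,0],0],
  [[-0.7,0,0],0],
  [[-0.7,0,0],0],
  [[-0.7,0,0],0],
  [[-0.5,0,0],0],
  [[-0.3,0,0],0],
  [[0,0,0],0],
  [[0,0,0],0],
])

```text
time_s: 24.4
eef_pos: [523.4, 145.0, 65.8]
orientation: [-2.193, -2.25, 0.0]
wrist_force: [0.3, 1.4, -0.4]
finger_gap: 0.7
```

```bash
python3 - <<'E'
from h import *
s=st(); print(inv(RC,RY,s['eef_pos']))
im=vision.get_image('scene'); crop(im,200,120,350,232,'s9.png')
im=vision.get_image('top'); crop(im,160,155,290,255,'t9.png',6)
E
```

```text
t 24.4 p [523.4 145.   65.8] o [-2.193 -2.25   0.   ] F [ 0.3  1.4 -0.4] gap 0.7
[ -0.78788631 -18.35227612]
```

View pics/s9.png

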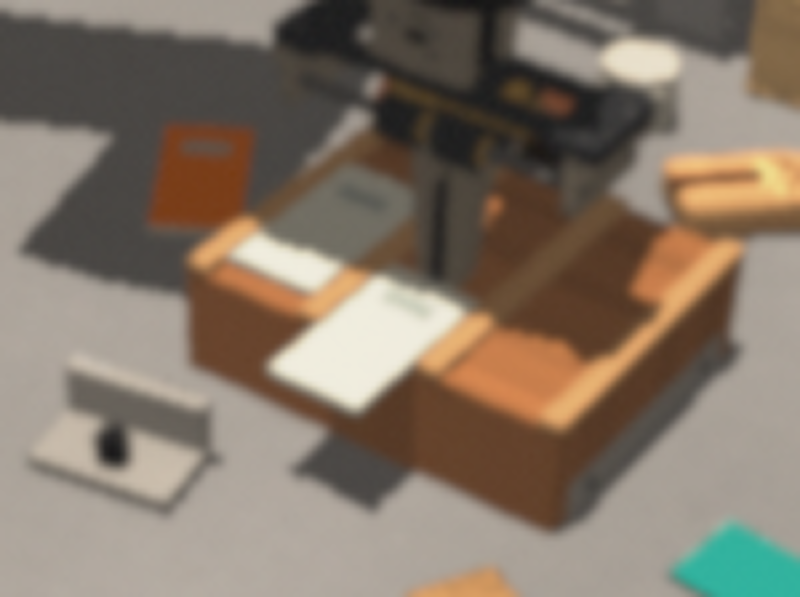

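View pics/t9.png

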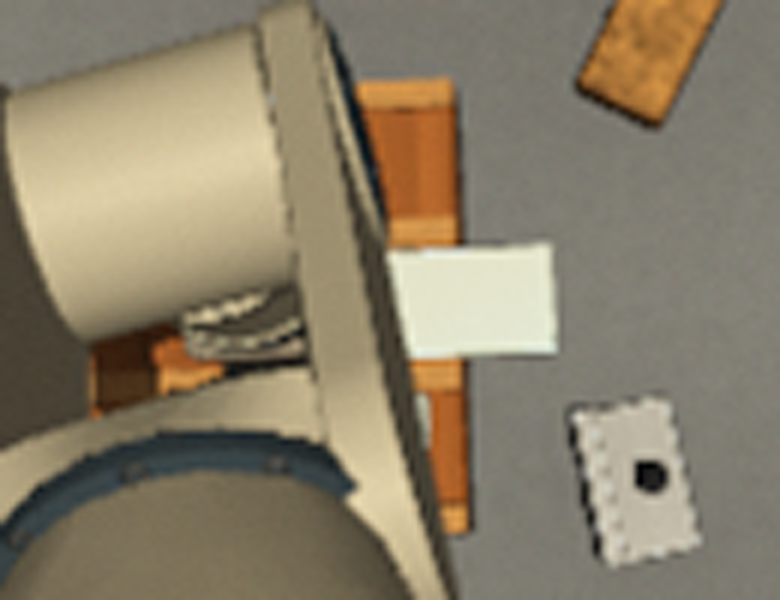

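Request:
send_rows([
  [[-0.3,0,-0.05],0],
  [[0,0,0],0],
  [[0.5,0,0],0],
  [[0,0,-3],0],
  [[0,0,-3],0],
  [[-2.5,0,0],0],
  [[-2.5,0,0],0],
  [[-2.5,0,0],0],
  [[-2.2,0.1,0],0],
  [[0,0,0],0],
  [[0,0,0],0],
  [[0,0,0],0],
], gripper=0)

```text
time_s: 25.5
eef_pos: [526.9, 50.8, 126.3]
orientation: [-2.193, -2.249, -0.0]
wrist_force: [0.3, -0.6, -0.6]
finger_gap: 0.7
```

Request:
send_rows([
  [[0,0,0],0],
  [[0,0,0],0],
  [[0,0,0],0],
  [[0,0,0],0],
  [[0,0,0],0],
  [[0,0,0],0],
], gripper=7.6)

```text
time_s: 26.0
eef_pos: [526.8, 50.4, 126.3]
orientation: [-2.192, -2.25, 0.0]
wrist_force: [0.2, -0.3, 0.2]
finger_gap: 38.3
```

```bash
python3 - <<'E'
from h import *
s=st(); print(inv(RC,RY,s['eef_pos']),phi(s))
im=vision.get_image('wrist'); crop(im,0,0,512,384,'w10.png')
im=vision.get_image('top'); crop(im,160,155,290,255,'t10.png',6)
print(go(K(0,-112,58),s))
E
```

```text
t 26.0 p [526.8  50.4 126.3] o [-2.192 -2.25   0.   ] F [ 0.2 -0.3  0.2] gap 38.3
[   0.21060611 -113.02582327] 0.02633985376308293
[ 0.1  -0.02  6.83]
```

View pics/w10.png

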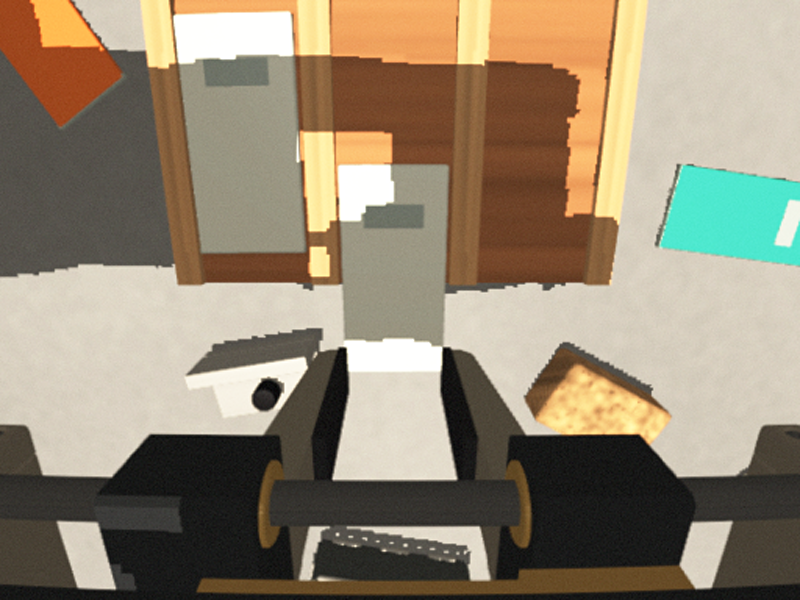

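View pics/t10.png

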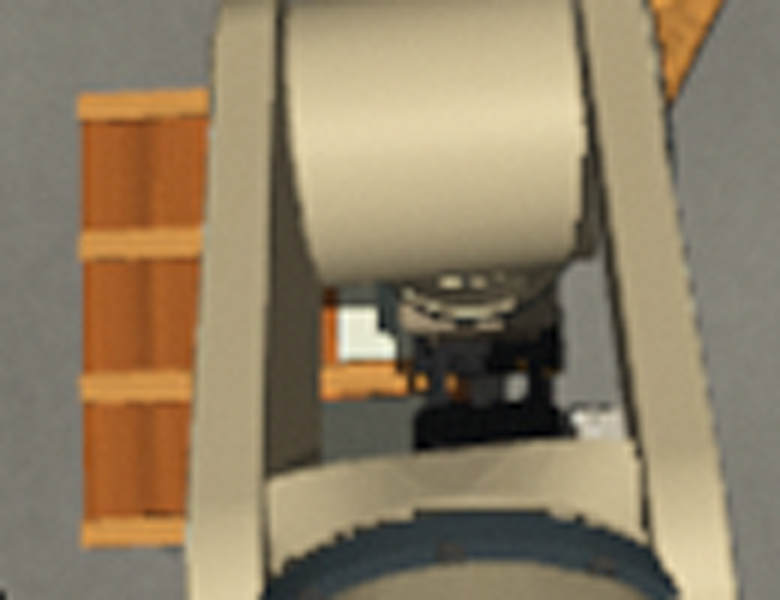

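```bash
python3 - <<'E'
from h import *
s=st()
a=lambda l:[((x+.5)/1.5625-.5,(y+.5)/1.5625-.5) for x,y in l]
w=px2w('wrist',a([(345,371),(442,371),(337,164),(449,164),(180,284),(611,285),(173,15),(292,11),(202,255),(306,252)]),70,s); print([np.round(inv(RC,RY,p),1).tolist() for p in w])
E
```

```text
t 26.1 p [526.9  50.3 126.3] o [2.192 2.25  0.   ] F [0.2 1.1 0.6] gap 46.3
[[-27.4, -142.0], [26.5, -141.9], [-27.9, -31.4], [26.5, -31.4], [-113.1, -91.9], [114.5, -92.2], [-100.4, 34.5], [-46.1, 35.2], [-99.4, -76.3], [-45.4, -74.8]]
```

Request:
send_rows([
  [[0.3,0,0],0],
  [[0,0,0],0],
  [[0,0,0],0],
  [[0,0,0],0],
  [[0,0,2],0],
  [[0,0,2],0],
  [[0,0,2],0],
  [[0,0,0.8],0],
  [[0,0,0],0],
  [[0,0,0],0],
])

```text
time_s: 26.93
eef_pos: [526.7, 53.1, 58.4]
orientation: [-2.192, -2.25, 0.001]
wrist_force: [0.5, -0.1, 0.1]
finger_gap: 76.2
```

Request:
send_rows([
  [[0,0,0],0],
  [[0,0,0],0],
  [[0,0,0],0],
  [[0,0,0],0],
  [[0,0,0],0],
  [[0,0,0],0],
  [[0,0,0],0],
], gripper=4.5, squeeze=30)

```text
time_s: 27.52
eef_pos: [527.3, 53.2, 58.8]
orientation: [2.192, 2.25, 0.001]
wrist_force: [-0.4, -0.7, 5.0]
finger_gap: 53.3
```

```bash
python3 - <<'E'
from h import *
s=st(); print(inv(RC,RY,s['eef_pos']),phi(s))
im=vision.get_image('wrist'); crop(im,0,0,512,384,'w11.png')
E
```

```text
t 27.52 p [527.3  53.2  58.8] o [2.192e+00 2.250e+00 1.000e-03] F [-0.4 -0.7  5. ] gap 53.3
[   0.74297573 -110.22382256] 0.02606259842862927
```

View pics/w11.png

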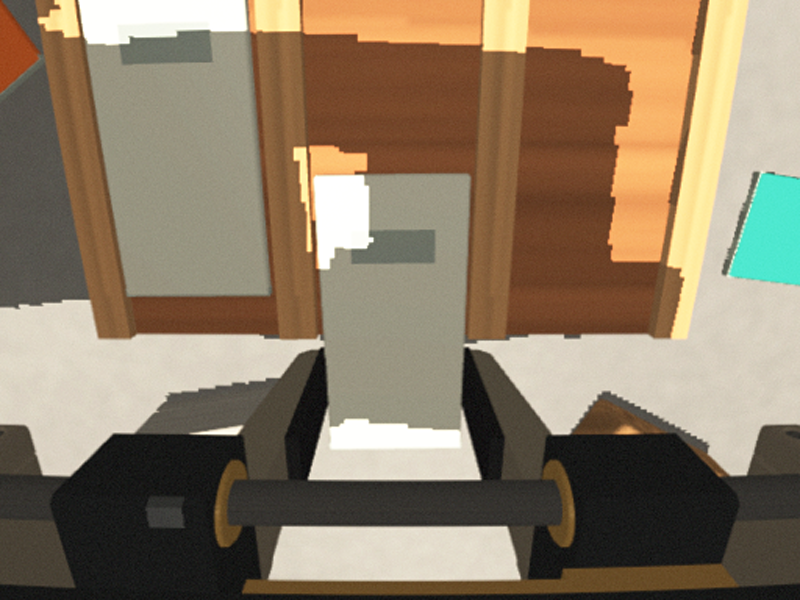

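Request:
send_rows([
  [[0,0,-0.5],0],
  [[0,0,-1],0],
  [[0,0,-1.5],0],
  [[0,0,-2],0],
  [[0,0,-2],0],
  [[0,0,-2],0],
  [[0,0,0],0],
  [[0,0,0],0],
])

```text
time_s: 28.23
eef_pos: [527.4, 53.3, 149.5]
orientation: [2.191, 2.249, 0.003]
wrist_force: [-0.4, -0.7, -0.3]
finger_gap: 53.2
```

```bash
python3 - <<'E'
from h import *
s=st(); print(inv(RC,RY,s['eef_pos']),phi(s))
im=vision.get_image('wrist'); crop(im,0,0,512,384,'w12.png')
im=vision.get_image('scene'); crop(im,180,80,350,207,'s12.png')
print(go(T(0,-24,150),s))
E
```

```text
t 28.23 p [527.4  53.3 149.5] o [2.191 2.249 0.003] F [-0.4 -0.7 -0.3] gap 53.2
[   0.79344666 -110.19982577] 0.026008743119080045
[-32.54  -2.    -0.05]
```

View pics/w12.png

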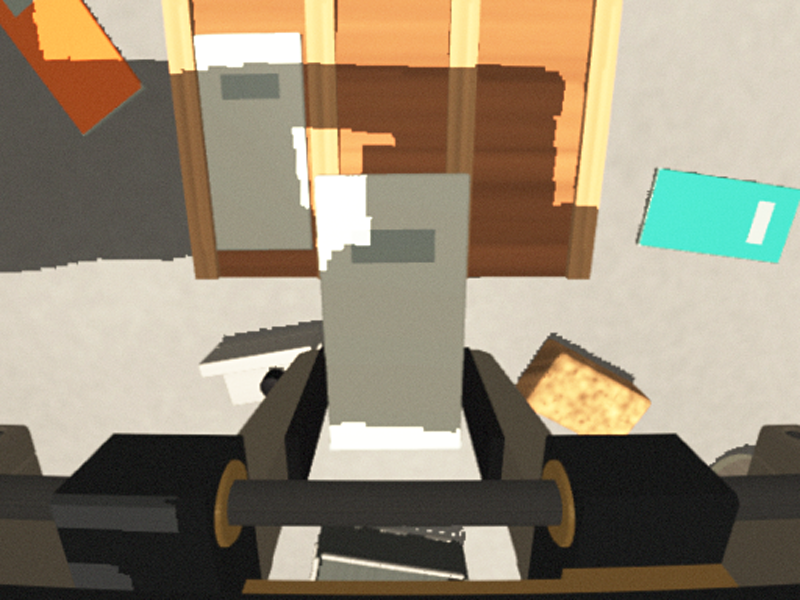

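View pics/s12.png

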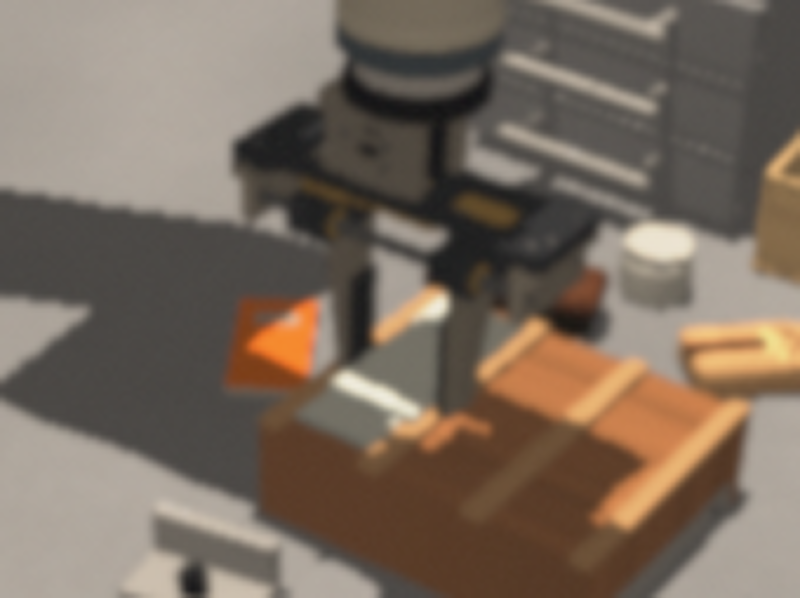

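Request:
send_rows([
  [[0,0,0],0.044],
  [[0,0,0],0.044],
  [[0,0,0],0.044],
  [[0,0,0],0.044],
  [[0,0,0],0],
])

```text
time_s: 28.75
eef_pos: [525.8, 53.1, 147.0]
orientation: [-2.383, -2.045, 0.003]
wrist_force: [0.3, 0.0, -0.6]
finger_gap: 53.4
```

```bash
python3 - <<'E'
from h import *
s=st(); print(phi(s)); print(go(T(0,-24,130),s))
E
```

```text
t 28.75 p [525.8  53.1 147. ] o [-2.383 -2.045  0.003] F [ 0.3  0.  -0.6] gap 53.4
-0.15200037646434233
[-32.34   3.95   1.71]
```

Request:
send_rows([
  [[-1,0.1,0],0],
  [[-2,0.25,0.1],0],
  [[-2.1,0.25,0.1],0],
  [[-2.1,0.26,0.1],0],
  [[-2.1,0.26,0.1],0],
  [[-2.1,0.26,0.1],0],
  [[-2.1,0.26,0.1],0],
  [[-2.1,0.26,0.1],0],
  [[-2.1,0.26,0.1],0],
  [[-2.1,0.26,0.1],0],
  [[-2.1,0.26,0.1],0],
  [[-2.1,0.26,0.1],0],
  [[-2.1,0.26,0.1],0],
  [[-2.1,0.26,0.1],0],
  [[-2.1,0.26,0.1],0],
  [[-1.7,0.19,0.1],0],
  [[-0.5,0,0.1],0],
  [[0,0,0],0],
  [[0,0,0],0],
])

```text
time_s: 30.33
eef_pos: [516.2, -273.7, 131.8]
orientation: [-2.381, -2.048, 0.0]
wrist_force: [0.1, 0.1, -0.6]
finger_gap: 53.6
```

```bash
python3 - <<'E'
from h import *
s=st(); print(phi(s)); print(inv(TC,TY,s['eef_pos']),go(T(0,-24,12),s))
im=vision.get_image('wrist'); crop(im,0,0,512,384,'w13.png')
E
```

```text
t 30.33 p [ 516.2 -273.7  131.8] o [-2.381 -2.048  0.   ] F [ 0.1  0.1 -0.6] gap 53.6
-0.15019715818224466
[  0.56130458 -25.10146232] [ 0.1  -0.04 11.98]
```

View pics/w13.png

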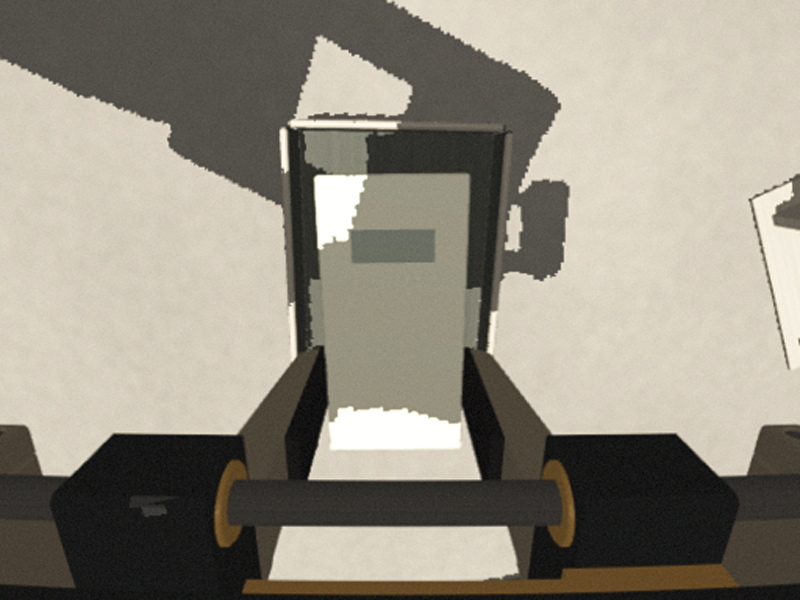

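Request:
send_rows([
  [[0.1,0,2],0],
  [[0,0,2.5],0],
  [[0,0,2.5],0],
  [[0,0,2],0],
  [[0,0,1],0],
  [[0,0,0.8],0],
  [[0,0,0.6],0],
  [[0,0,0.5],0],
  [[0,0,0.3],0],
  [[0,0,0],0],
  [[0,0,0],0],
])

```text
time_s: 31.3
eef_pos: [517.4, -273.2, 10.8]
orientation: [2.381, 2.048, 0.0]
wrist_force: [-0.7, -0.1, 0.6]
finger_gap: 53.2
```

```bash
python3 - <<'E'
from h import *
s=st(); print(inv(TC,TY,s['eef_pos']))
im=vision.get_image('scene'); crop(im,110,180,280,307,'s14.png')
E
```

```text
t 31.3 p [ 517.4 -273.2   10.8] o [2.381 2.048 0.   ] F [-0.7 -0.1  0.6] gap 53.2
[  1.63593968 -24.40839321]
```

View pics/s14.png

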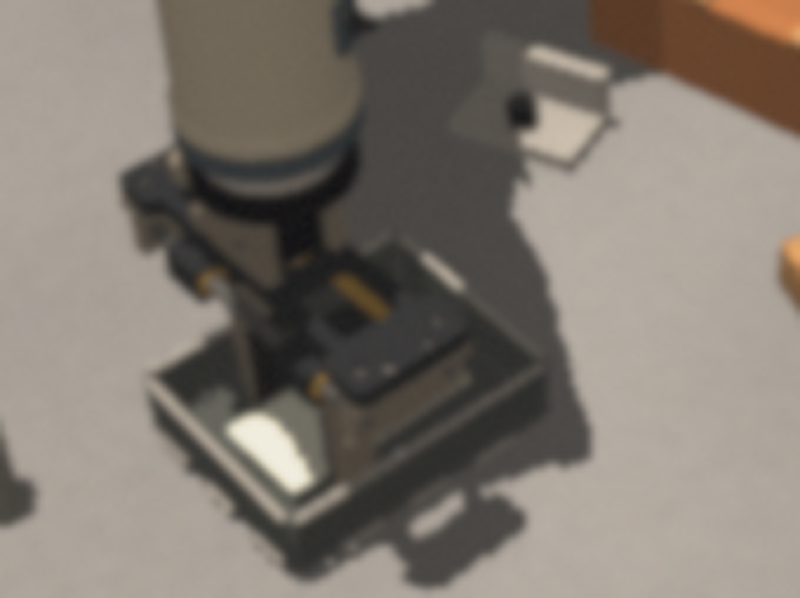

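Request:
send_rows([
  [[0,0,0],0],
  [[0,0,0],0],
  [[0,0,0],0],
  [[0,0,0],0],
  [[0,0,-1],0],
  [[0,0,-2],0],
  [[0,0,-3],0],
  [[0,0,-3],0],
  [[0,0,-3],0],
  [[0,0,-3],0],
  [[0,0,0],0],
  [[0,0,0],0],
], gripper=6.4)

```text
time_s: 32.35
eef_pos: [518.1, -273.6, 162.8]
orientation: [2.379, 2.046, 0.002]
wrist_force: [0.4, -0.3, -1.5]
finger_gap: 64.0
```

```bash
python3 - <<'E'
from h import *
s=st(); print(phi(s))
im=vision.get_image('wrist'); crop(im,0,0,512,384,'w15.png')
im=vision.get_image('scene'); crop(im,110,180,280,307,'s15.png')
print(go(K(-72,60,160),s))
E
```

```text
t 32.35 p [ 518.1 -273.6  162.8] o [2.379e+00 2.046e+00 2.000e-03] F [ 0.4 -0.3 -1.5] gap 64.0
-0.15000200252610363
[ 47.94 -14.12   0.15]
```

View pics/w15.png

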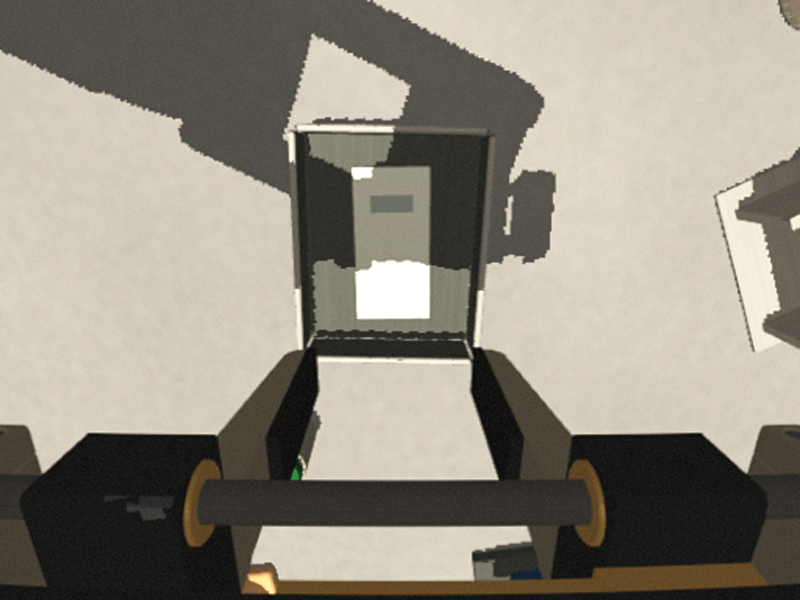

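View pics/s15.png

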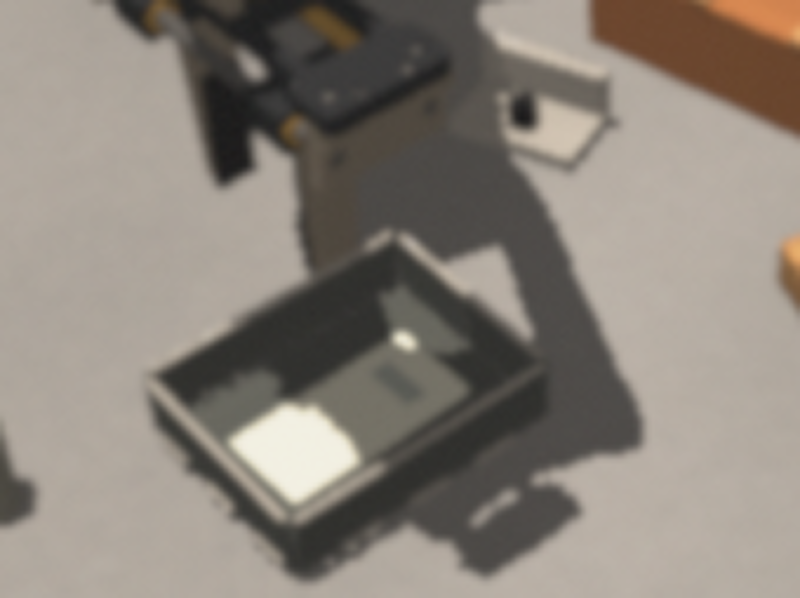

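Request:
send_rows([
  [[0,0,0],-0.044],
  [[0,0,0],-0.044],
  [[0,0,0],-0.044],
  [[0,0,0],-0.044],
  [[3.2,-0.35,0],0],
  [[3.2,-0.35,0],0],
  [[3.2,-0.35,0],0],
  [[3.2,-0.35,0],0],
  [[3.2,-0.35,0],0],
  [[3.2,-0.35,0],0],
  [[3.2,-0.35,0],0],
  [[3.2,-0.35,0],0],
  [[3.2,-0.35,0],0],
  [[3.2,-0.35,0],0],
  [[3.2,-0.35,0],0],
  [[3.2,-0.35,0],0],
  [[3.2,-0.35,0],0],
  [[3.2,-0.35,0],0],
  [[3.2,-0.35,0],0],
  [[1.6,-0.2,0],0],
], gripper=0)

```text
time_s: 34.12
eef_pos: [448.1, 223.9, 158.8]
orientation: [-2.19, -2.25, 0.003]
wrist_force: [0.3, -0.9, 0.1]
finger_gap: 0.2
```

Request:
send_rows([
  [[0,0,0],0],
  [[0,0,0],0],
  [[0,0,0],0],
])

```text
time_s: 34.37
eef_pos: [449.0, 220.4, 159.3]
orientation: [-2.192, -2.25, 0.003]
wrist_force: [0.1, -0.8, 0.8]
finger_gap: 0.6
```

```bash
python3 - <<'E'
from h import *
s=st(); print(phi(s),inv(RC,RY,s['eef_pos']))
im=vision.get_image('wrist'); crop(im,0,0,512,384,'w16.png')
im=vision.get_image('scene'); crop(im,110,120,350,300,'s16.png')
print(go(K(-72,60,66.5),s))
E
```

```text
t 34.37 p [449.  220.4 159.3] o [-2.192 -2.25   0.003] F [ 0.1 -0.8  0.8] gap 0.6
0.026280525173718258 [-73.20733272  58.94684188]
[0.12 0.14 9.28]
```

View pics/w16.png

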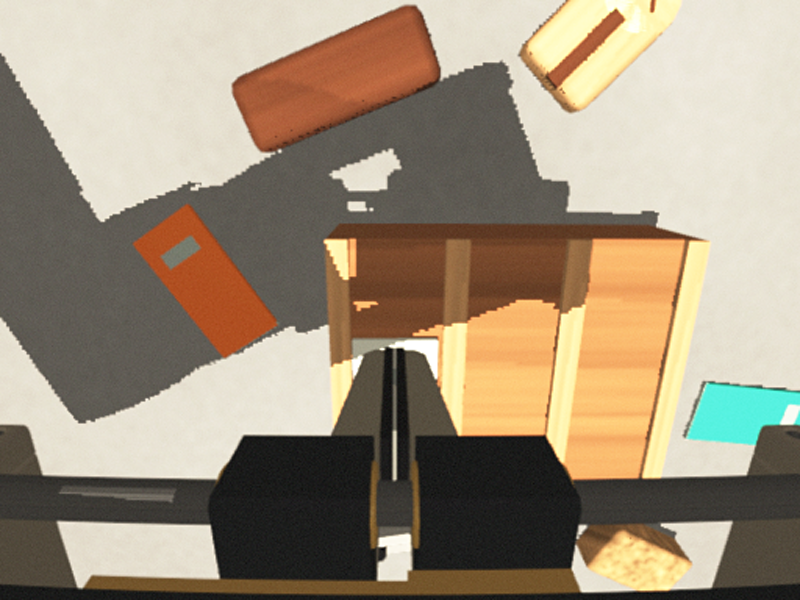

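View pics/s16.png

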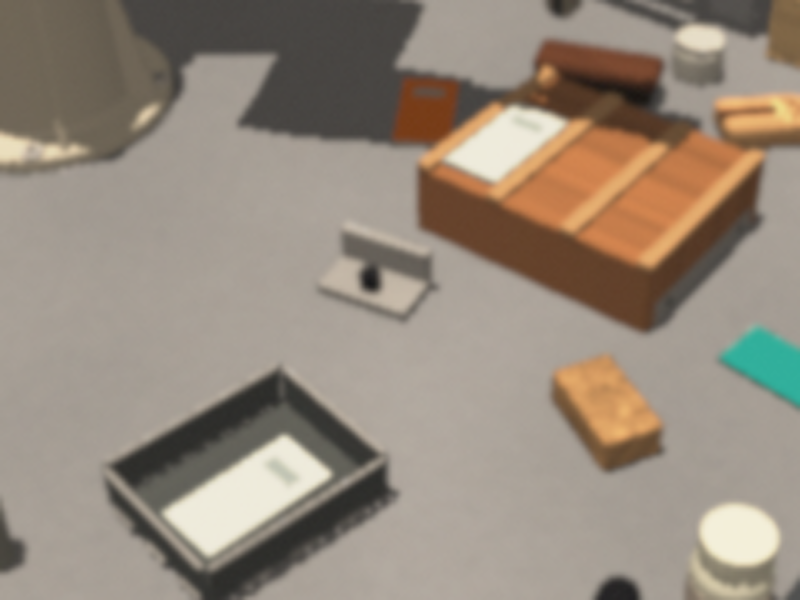

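Request:
send_rows([
  [[0.1,0.14,3],0],
  [[0,0,3],0],
  [[0,0,2],0],
  [[0,0,0.8],0],
  [[0,0,0.45],0],
  [[0,0,0],0],
  [[0,0,0],0],
])

```text
time_s: 35.05
eef_pos: [451.7, 222.4, 68.6]
orientation: [2.193, 2.249, 0.002]
wrist_force: [-0.3, 0.4, 0.2]
finger_gap: 0.4
```

```bash
python3 - <<'E'
from h import *
s=st(); print(phi(s),inv(RC,RY,s['eef_pos']))
E
```

```text
t 35.05 p [451.7 222.4  68.6] o [2.193e+00 2.249e+00 2.000e-03] F [-0.3  0.4  0.2] gap 0.4
0.025405812763085244 [-70.40846925  60.84420618]
```

Total push 60.8 → −21: about −8.2 cm.

Request:
send_rows([
  [[0,-0.1,0.15],0],
  [[0,0,0],0],
  [[-0.7,0,0],0],
  [[-0.7,0,0],0],
  [[-0.7,0,0],0],
  [[-0.7,0,0],0],
  [[-0.7,0,0],0],
  [[-0.7,0,0],0],
  [[-0.7,0,0],0],
  [[-0.7,0,0],0],
  [[-0.7,0,0],0],
  [[-0.7,0,0],0],
  [[-0.6,0,0],0],
  [[-0.4,0,0],0],
  [[-0.2,0,0],0],
  [[0,0,0],0],
  [[0,0,0],0],
])

```text
time_s: 36.47
eef_pos: [452.2, 140.4, 66.3]
orientation: [-2.193, -2.25, 0.0]
wrist_force: [-0.6, -0.3, -0.3]
finger_gap: 0.4
```

```bash
python3 - <<'E'
from h import *
s=st(); print(phi(s),inv(RC,RY,s['eef_pos']))
im=vision.get_image('scene'); crop(im,200,120,350,232,'s17.png')
E
```

```text
t 36.47 p [452.2 140.4  66.3] o [-2.193 -2.25   0.   ] F [-0.6 -0.3 -0.3] gap 0.4
0.025797126150461574 [-72.11127839 -21.13242048]
```

View pics/s17.png

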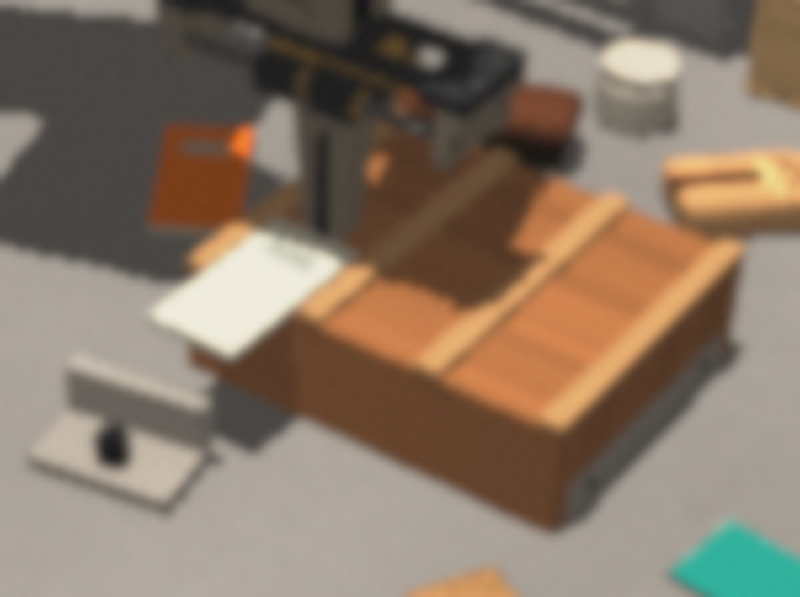

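Request:
send_rows([
  [[0.5,0,0],0],
  [[0,0,-3],0],
  [[0,0,-3],0],
  [[-2.5,0,0],0],
  [[-2.5,0,0],0],
  [[-2.5,0,0],0],
  [[-1.9,0,0],0],
  [[0,0,0],0],
  [[0,0,0],0],
  [[0,0,0],0],
  [[0,0,0],0],
])

```text
time_s: 37.43
eef_pos: [454.5, 52.5, 126.2]
orientation: [-2.191, -2.251, -0.0]
wrist_force: [0.4, -0.8, -0.6]
finger_gap: 0.6
```

Request:
send_rows([
  [[0,0,0],0],
  [[0,0,0],0],
  [[0,0,0],0],
  [[0,0,0],0],
  [[0,0,0],0],
  [[0,0,0],0],
  [[0,0,0],0],
  [[0,0,0],0],
  [[0,0,0],0],
  [[0,0,0],0],
], gripper=7.6)

```text
time_s: 38.27
eef_pos: [454.5, 51.4, 126.3]
orientation: [2.192, 2.25, -0.0]
wrist_force: [0.2, -0.8, 0.1]
finger_gap: 65.0
```

```bash
python3 - <<'E'
from h import *
s=st(); print(inv(RC,RY,s['eef_pos']),phi(s))
im=vision.get_image('wrist'); crop(im,0,0,512,384,'w18.png')
print(go(K(-72,-109.7,58),s))
E
```

```text
t 38.27 p [454.5  51.4 126.3] o [ 2.192  2.25  -0.   ] F [ 0.2 -0.8  0.1] gap 65.0
[ -72.10553906 -110.13546122] 0.025887637557563493
[0.04 0.01 6.83]
```

View pics/w18.png

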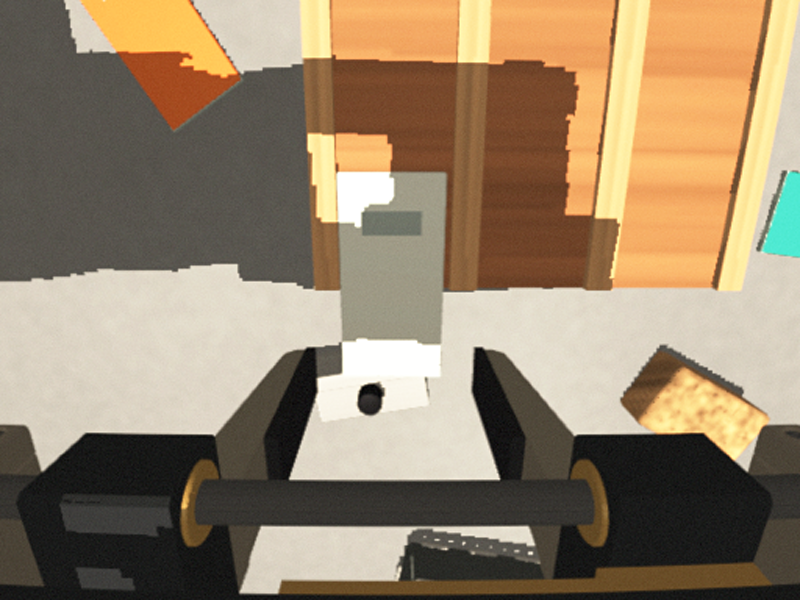

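Request:
send_rows([
  [[0,0,2],0],
  [[0,0,2],0],
  [[0,0,2],0],
  [[0,0,0.8],0],
  [[0,0,0],0],
  [[0,0,0],0],
])

```text
time_s: 38.82
eef_pos: [454.4, 51.5, 58.4]
orientation: [-2.192, -2.25, 0.001]
wrist_force: [0.5, -0.0, 0.6]
finger_gap: 75.9
```

Request:
send_rows([
  [[0,0,0],0],
  [[0,0,0],0],
  [[0,0,0],0],
  [[0,0,0],0],
  [[0,0,0],0],
  [[0,0,0],0],
  [[0,0,0],0],
], gripper=4.5, squeeze=30)

```text
time_s: 39.4
eef_pos: [455.0, 51.5, 58.7]
orientation: [2.192, 2.25, 0.001]
wrist_force: [0.5, 0.4, 5.3]
finger_gap: 53.0
```

Request:
send_rows([
  [[0,0,-0.5],0],
  [[0,0,-1],0],
  [[0,0,-1.5],0],
  [[0,0,-2],0],
  [[0,0,-2],0],
  [[0,0,-2],0],
  [[0,0,0],0.044],
  [[0,0,0],0.044],
  [[0,0,0],0.044],
  [[0,0,0],0.044],
  [[0,0,0],0],
])

```text
time_s: 40.32
eef_pos: [454.3, 51.5, 148.9]
orientation: [2.384, 2.046, 0.0]
wrist_force: [-0.6, -0.5, -1.2]
finger_gap: 53.2
```

```bash
python3 - <<'E'
from h import *
s=st(); print(inv(RC,RY,s['eef_pos']),phi(s))
im=vision.get_image('wrist'); crop(im,0,0,512,384,'w19.png')
print(go(T(0,-24,130),s))
E
```

```text
t 40.32 p [454.3  51.5 148.9] o [2.384 2.046 0.   ] F [-0.6 -0.5 -1.2] gap 53.2
[ -72.30236548 -110.08223454] -0.15194132611815314
[-31.1   10.99   1.89]
```

View pics/w19.png

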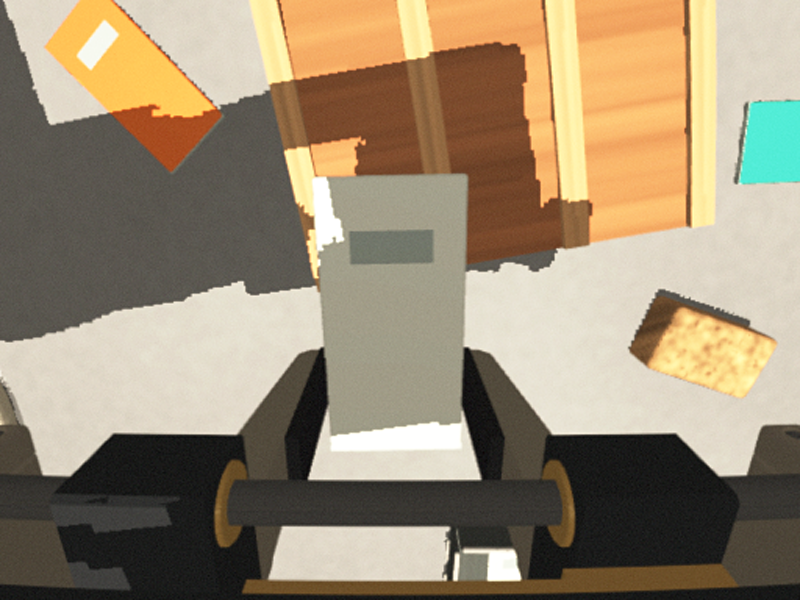

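Request:
send_rows([
  [[-1,0.35,0],0],
  [[-2,0.7,0.1],0],
  [[-2,0.7,0.1],0],
  [[-2,0.7,0.1],0],
  [[-2,0.7,0.1],0],
  [[-2,0.7,0.1],0],
  [[-2,0.7,0.1],0],
  [[-2,0.7,0.1],0],
  [[-2,0.7,0.1],0],
  [[-2,0.7,0.1],0],
  [[-2,0.7,0.1],0],
  [[-2,0.7,0.1],0],
  [[-2,0.7,0.1],0],
  [[-2,0.7,0.1],0],
  [[-2,0.7,0.1],0],
  [[-1.6,0.65,0.1],0],
  [[-0.5,0.2,0.1],0],
  [[0,0,0],0],
  [[0,0,0],0],
])

```text
time_s: 41.95
eef_pos: [516.3, -272.1, 132.0]
orientation: [-2.381, -2.048, 0.0]
wrist_force: [0.2, 1.4, -0.2]
finger_gap: 53.3
```

```bash
python3 - <<'E'
from h import *
s=st(); print(phi(s)); print(inv(TC,TY,s['eef_pos']),go(T(0,-24,15),s))
im=vision.get_image('wrist'); crop(im,0,0,512,384,'w20.png')
E
```

```text
t 41.95 p [ 516.3 -272.1  132. ] o [-2.381 -2.048  0.   ] F [ 0.2  1.4 -0.2] gap 53.3
-0.1502900915115044
[  0.37022862 -23.51865272] [-0.06 -0.03 11.7 ]
```

View pics/w20.png

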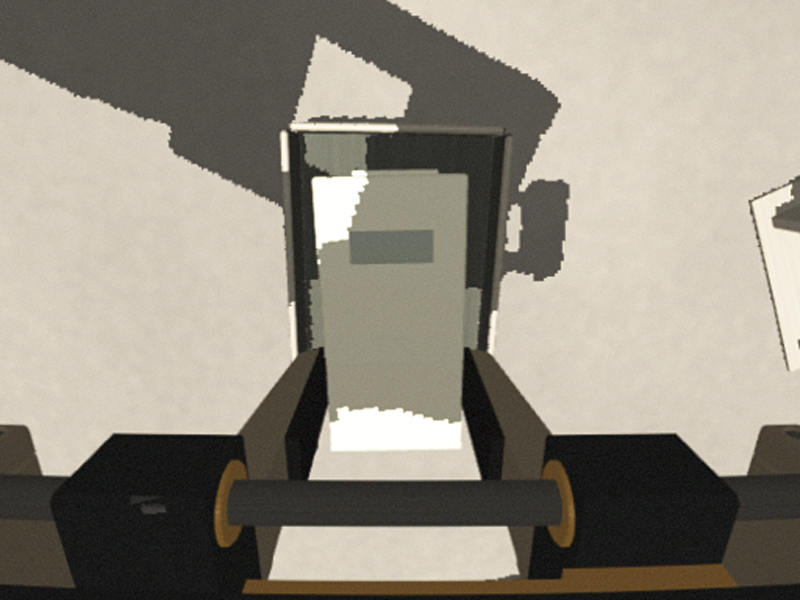

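Request:
send_rows([
  [[0,0,2],0],
  [[0,0,2.5],0],
  [[0,0,2.5],0],
  [[0,0,2],0],
  [[0,0,1],0],
  [[0,0,0.8],0],
  [[0,0,0.5],0],
  [[0,0,0.3],0],
  [[0,0,0.1],0],
  [[0,0,0],0],
  [[0,0,0],0],
])

```text
time_s: 42.92
eef_pos: [517.2, -272.7, 16.0]
orientation: [2.381, 2.048, 0.001]
wrist_force: [-0.7, -0.3, -0.8]
finger_gap: 53.3
```

Request:
send_rows([
  [[0,0,0],0],
  [[0,0,0],0],
  [[0,0,0],0],
  [[0,0,0],0],
  [[0,0,-1],0],
  [[0,0,-2],0],
  [[0,0,-3],0],
  [[0,0,-3],0],
  [[0,0,-3],0],
  [[0,0,-3],0],
  [[0,0,0],0],
  [[0,0,0],0],
], gripper=6.4)

```text
time_s: 43.92
eef_pos: [517.8, -273.1, 167.8]
orientation: [2.379, 2.046, 0.002]
wrist_force: [-0.7, -0.6, -0.2]
finger_gap: 64.1
```

```bash
python3 - <<'E'
from h import *
s=st(); print(phi(s))
im=vision.get_image('wrist'); crop(im,0,0,512,384,'w21.png')
im=vision.get_image('scene'); crop(im,110,180,280,307,'s21.png')
E
```

```text
t 43.92 p [ 517.8 -273.1  167.8] o [2.379e+00 2.046e+00 2.000e-03] F [-0.7 -0.6 -0.2] gap 64.1
-0.1499759276950332
```

View pics/w21.png

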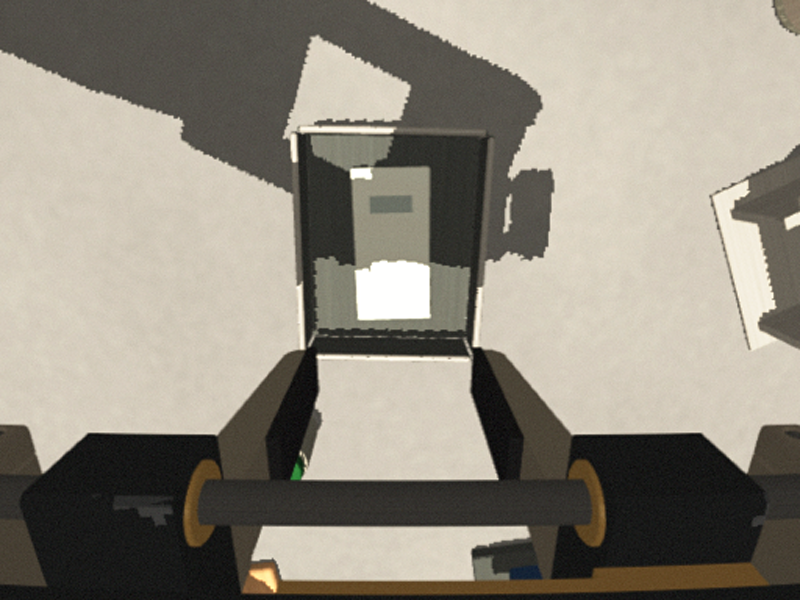

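View pics/s21.png

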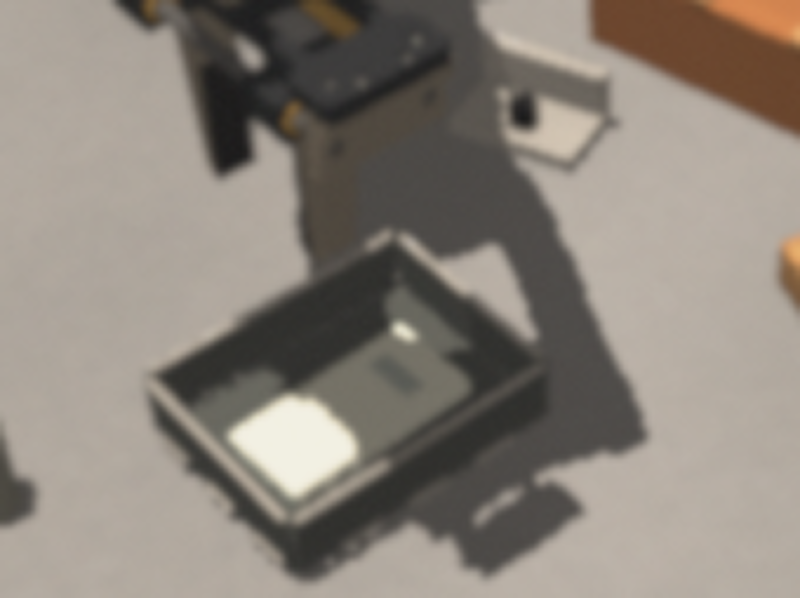

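```bash
python3 - <<'E'
from h import *
s=st()
im=vision.get_image('top'); np.save('pics/t22.npy',im); crop(im,245,140,295,178,'t22.png',15)
E
```

```text
t 44.02 p [ 516.2 -272.2  164.9] o [-2.381 -2.048  0.   ] F [-0.6 -0.1 -0.5] gap 64.4
```

View pics/t22.png

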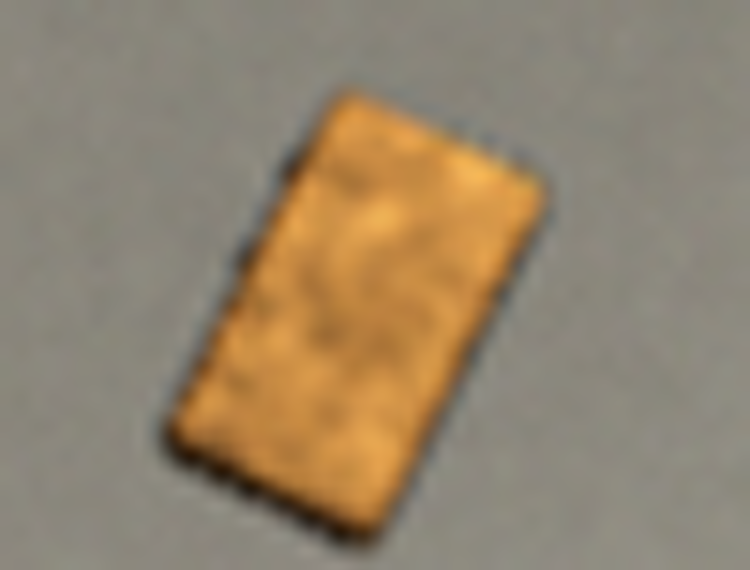

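```bash
python3 - <<'E'
from h import *
s=st()
P=[(245+(x+.5)/15-.5,140+(y+.5)/15-.5) for x,y in [(345,88),(548,183),(372,535),(170,430)]]
w=px2w('top',P,32); print(w,w.mean(0)); 
for i in range(4): d=w[(i+1)%4]-w[i]; print(np.linalg.norm(d),np.arctan2(d[1],d[0]))
E
```

```text
t 44.07 p [ 515.9 -272.   164.3] o [-2.380e+00 -2.048e+00  1.000e-03] F [-0.2 -0.4 -0.5] gap 64.1
[[719.8 -30.4  32. ]
 [698.3 -72.9  32. ]
 [623.  -34.   32. ]
 [646.2   7.9  32. ]] [671.825 -32.35   32.   ]
47.62877281643944 -2.039138736983198
84.7543509207639 2.6647531977413275
47.8941541317936 1.065117411795742
82.96897010328613 -0.47981870598766996
```

Request:
send_rows([
  [[0,0,0],-0.12],
  [[0,0,0],-0.12],
  [[0,0,0],-0.12],
  [[0,0,0],-0.12],
  [[0,0,0],-0.12],
  [[0,0,0],-0.12],
  [[0,0,0],-0.12],
  [[0,0,0],-0.12],
  [[0,0,0],-0.12],
  [[0,0,0],-0.12],
  [[0,0,0],-0.04],
], gripper=8)

```text
time_s: 44.98
eef_pos: [515.8, -272.0, 163.5]
orientation: [-0.737, -3.051, -0.001]
wrist_force: [-0.9, 0.2, -0.0]
finger_gap: 79.8
```

Request:
send_rows([
  [[-0.25,2.6,0],0],
  [[-0.25,2.6,0],0],
  [[-0.25,2.6,0],0],
  [[-0.25,2.6,0],0],
  [[-0.25,2.6,0],0],
  [[-0.25,2.6,0],0],
  [[-0.25,2.6,0],0],
  [[-0.25,2.6,0],0],
  [[-0.25,2.6,0],0],
  [[-0.25,2.6,0],0],
  [[-0.25,2.4,0],0],
  [[0,0,0],0],
  [[0,0,0],0],
  [[0,0,0],0],
])

```text
time_s: 46.15
eef_pos: [671.4, -33.7, 163.8]
orientation: [-0.747, -3.049, 0.001]
wrist_force: [0.5, -0.8, 0.1]
finger_gap: 80.4
```

```bash
python3 - <<'E'
from h import *
s=st(); print(phi(s))
im=vision.get_image('wrist'); crop(im,0,0,512,384,'w23.png')
im=vision.get_image('scene'); crop(im,180,140,400,305,'s23.png')
print(go([671.8,-32.4,6],s))
E
```

```text
t 46.15 p [671.4 -33.7 163.8] o [-7.470e-01 -3.049e+00  1.000e-03] F [ 0.5 -0.8  0.1] gap 80.4
1.0904722880172424
[-0.02  0.15 15.78]
```

View pics/w23.png

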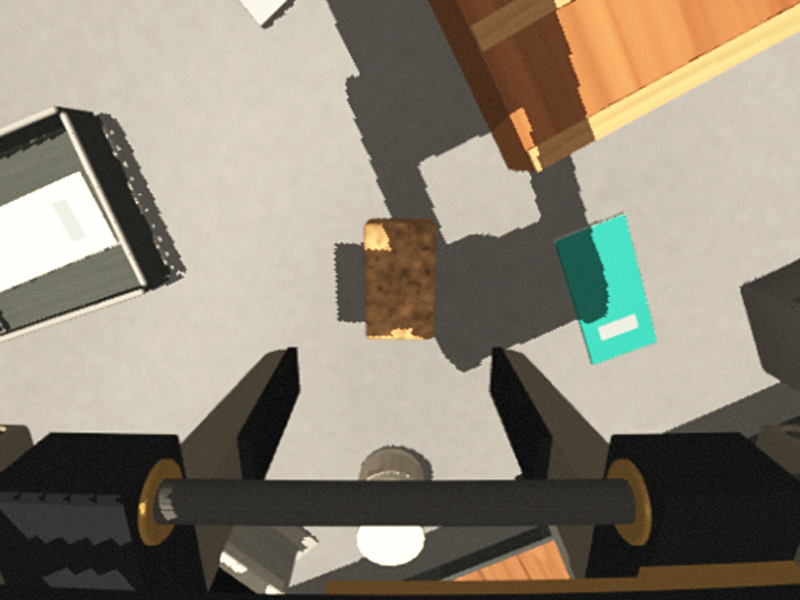

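View pics/s23.png

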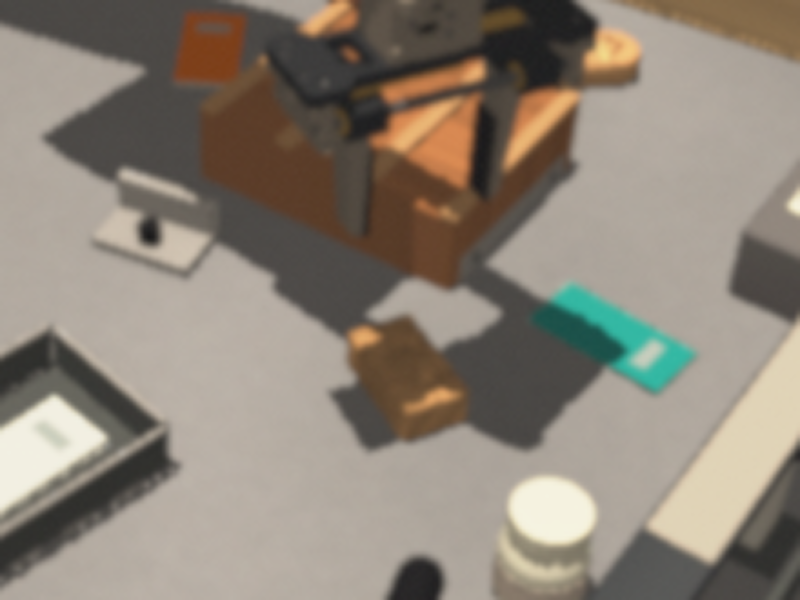

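```bash
python3 - <<'E'
from h import *
s=st()
a=lambda l:[((x+.5)/1.5625-.5,(y+.5)/1.5625-.5) for x,y in l]
w=px2w('wrist',a([(366,221),(436,221),(436,337),(366,337)]),32,s);print(w,w.mean(0));print(go([*w.mean(0)[:2],6],s))
E
```

```text
t 46.25 p [671.5 -34.3 164.5] o [-7.490e-01 -3.049e+00  1.000e-03] F [-0.8 -1.5 -0.1] gap 80.1
[[623.1 -30.5  32. ]
 [644.8  11.1  32. ]
 [720.  -25.5  32. ]
 [696.5 -70.5  32. ]] [671.1  -28.85  32.  ]
[ 0.27  0.48 15.85]
```

Request:
send_rows([
  [[0.15,0.3,2],0],
  [[0,0,3],0],
  [[0,0,3],0],
  [[0,0,3],0],
  [[0,0,2],0],
  [[0,0,1.5],0],
  [[0,0,0.8],0],
  [[0,0,0.4],0],
  [[0,0,0],0],
  [[0,0,0],0],
])

```text
time_s: 47.08
eef_pos: [673.3, -30.3, 9.4]
orientation: [0.748, 3.05, 0.0]
wrist_force: [0.6, 0.3, 0.8]
finger_gap: 80.1
```

Request:
send_rows([
  [[0,0,0],0],
  [[0,0,0],0],
  [[0,0,0],0],
  [[0,0,0],0],
  [[0,0,0],0],
  [[0,0,0],0],
  [[0,0,0],0],
  [[0,0,0],0],
], gripper=4, squeeze=25)

```text
time_s: 47.75
eef_pos: [672.7, -30.0, 8.7]
orientation: [0.748, 3.051, 0.0]
wrist_force: [-1.2, -0.2, 5.7]
finger_gap: 49.9
```

Request:
send_rows([
  [[0,0,-0.5],0],
  [[0,0,-1],0],
  [[0,0,-2],0],
  [[0,0,-3],0],
  [[0,0,-3],0],
  [[0,0,-3],0],
  [[0,0,0],0],
  [[0,0,0],0],
])

```text
time_s: 48.42
eef_pos: [673.9, -30.1, 135.9]
orientation: [0.747, 3.047, 0.001]
wrist_force: [0.1, 0.6, -1.4]
finger_gap: 49.9
```

```bash
python3 - <<'E'
from h import *
s=st(); print(phi(s))
im=vision.get_image('wrist'); crop(im,0,0,512,384,'w24.png')
im=vision.get_image('scene'); crop(im,180,120,400,285,'s24.png')
E
```

```text
t 48.42 p [673.9 -30.1 135.9] o [7.470e-01 3.047e+00 1.000e-03] F [ 0.1  0.6 -1.4] gap 49.9
1.089982024327332
```

View pics/w24.png

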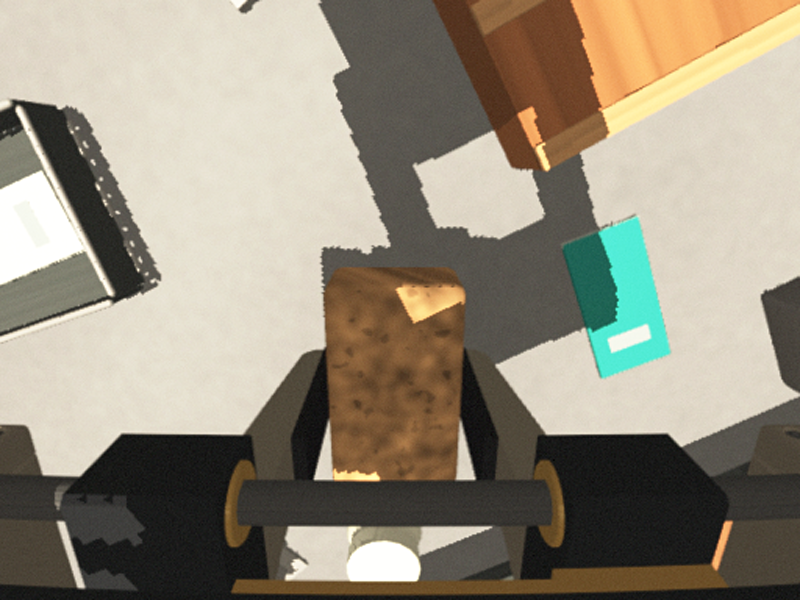

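View pics/s24.png

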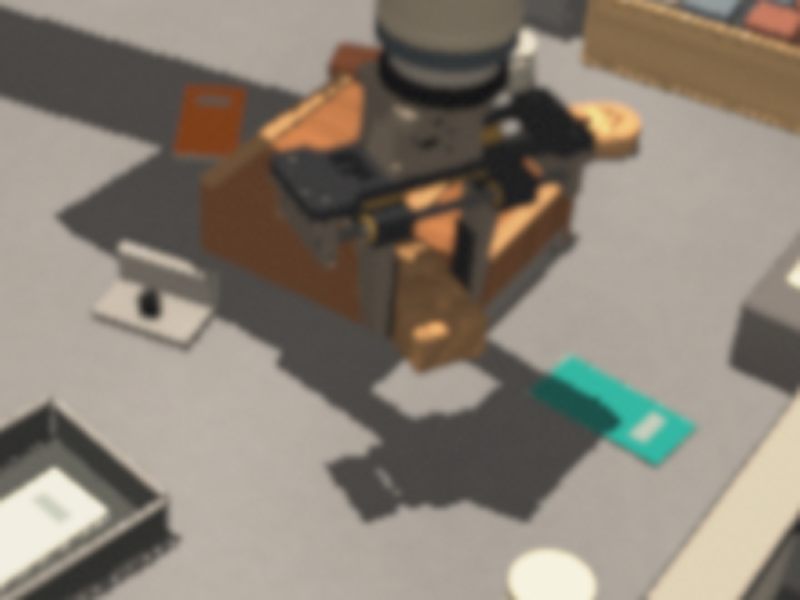

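Request:
send_rows([
  [[0,0,-0.5],0.08],
  [[0,0,-0.5],0.12],
  [[0,0,0],0.12],
  [[0,0,0],0.12],
  [[0,0,0],0.12],
  [[0,0,0],0.12],
  [[0,0,0],0.12],
  [[0,0,0],0.12],
  [[0,0,0],0.12],
  [[0,0,0],0.12],
  [[0,0,0],0.08],
  [[0,0,0],0],
  [[0,0,0],0],
])

```text
time_s: 49.6
eef_pos: [671.6, -30.0, 141.7]
orientation: [-2.377, -2.051, 0.003]
wrist_force: [0.3, -0.8, 0.3]
finger_gap: 49.9
```

```bash
python3 - <<'E'
from h import *
s=st(); print(phi(s)); print(go(T(0,0,130),s))
E
```

```text
t 49.6 p [671.6 -30.  141.7] o [-2.377 -2.051  0.003] F [ 0.3 -0.8  0.3] gap 49.9
-0.14720716815194024
[-23.88 -11.84   1.21]
```

Request:
send_rows([
  [[-0.9,-0.45,0],0],
  [[-1.8,-0.9,0.1],0],
  [[-1.8,-0.9,0.1],0],
  [[-1.8,-0.9,0.1],0],
  [[-1.8,-0.9,0.1],0],
  [[-1.8,-0.9,0.1],0],
  [[-1.8,-0.9,0.1],0],
  [[-1.8,-0.9,0.1],0],
  [[-1.8,-0.9,0.1],0],
  [[-1.8,-0.9,0.1],0],
  [[-1.8,-0.9,0.1],0],
  [[-1.8,-0.9,0.1],0],
  [[-1.8,-0.9,0.1],0],
  [[-1.1,-0.5,0],0],
  [[-0.3,-0.1,0],0],
  [[0,0,0],0],
  [[0,0,0],0],
])

```text
time_s: 51.02
eef_pos: [520.0, -248.4, 131.3]
orientation: [2.381, 2.049, 0.001]
wrist_force: [-0.3, -0.4, 0.3]
finger_gap: 50.0
```

```bash
python3 - <<'E'
from h import *
s=st(); print(phi(s)); print(inv(TC,TY,s['eef_pos']),go(T(0,0,28),s))
im=vision.get_image('wrist'); crop(im,0,0,512,384,'w25.png')
E
```

```text
t 51.02 p [ 520.  -248.4  131.3] o [2.381e+00 2.049e+00 1.000e-03] F [-0.3 -0.4  0.3] gap 50.0
-0.14983727907357774
[0.4943282  0.44344308] [-0.05 -0.05 10.33]
```

View pics/w25.png

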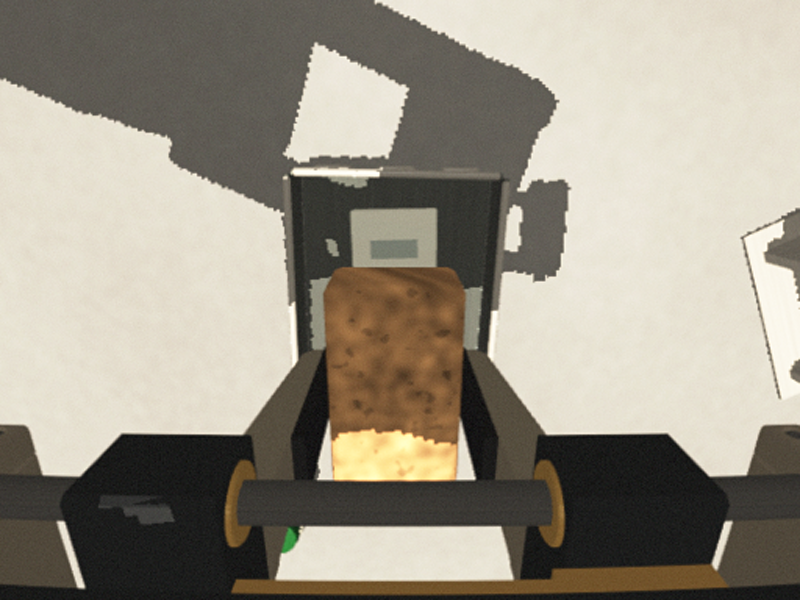

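Request:
send_rows([
  [[0,0,2],0],
  [[0,0,2.5],0],
  [[0,0,2],0],
  [[0,0,1.5],0],
  [[0,0,1],0],
  [[0,0,0.6],0],
  [[0,0,0.4],0],
  [[0,0,0.2],0],
  [[0,0,0],0],
  [[0,0,0],0],
])

```text
time_s: 51.9
eef_pos: [520.2, -248.8, 29.9]
orientation: [2.381, 2.048, 0.001]
wrist_force: [0.8, -0.0, 0.1]
finger_gap: 49.6
```

```bash
python3 - <<'E'
from h import *
s=st(); print(inv(TC,TY,s['eef_pos']))
E
```

```text
t 51.9 p [ 520.2 -248.8   29.9] o [2.381e+00 2.048e+00 1.000e-03] F [ 0.8 -0.   0.1] gap 49.6
[0.77642625 0.08529019]
```

Lower 2 mm more, release, lift.

Request:
send_rows([
  [[0,0,0.2],0],
  [[0,0,0.1],0],
  [[0,0,0],0],
  [[0,0,0],0],
])

```text
time_s: 52.23
eef_pos: [520.0, -248.9, 26.7]
orientation: [2.381, 2.048, 0.001]
wrist_force: [0.4, -0.3, 2.3]
finger_gap: 49.9
```

Request:
send_rows([
  [[0,0,0],0],
  [[0,0,0],0],
  [[0,0,0],0],
  [[0,0,0],0],
  [[0,0,-1],0],
  [[0,0,-2],0],
  [[0,0,-3],0],
  [[0,0,-3],0],
  [[0,0,-3],0],
  [[-3,0,-1],0],
  [[-3,0,0],0],
  [[0,0,0],0],
  [[0,0,0],0],
], gripper=6.2)

```text
time_s: 53.32
eef_pos: [510.4, -309.0, 157.1]
orientation: [2.383, 2.046, 0.0]
wrist_force: [-1.1, -0.3, -0.3]
finger_gap: 62.2
```

```bash
python3 - <<'E'
from h import *
s=st(); print(phi(s))
im=vision.get_image('wrist'); crop(im,0,0,512,384,'w26.png')
im=vision.get_image('scene'); crop(im,110,180,280,307,'s26.png')
E
```

```text
t 53.32 p [ 510.4 -309.   157.1] o [2.383 2.046 0.   ] F [-1.1 -0.3 -0.3] gap 62.2
-0.1520958569355041
```

View pics/w26.png

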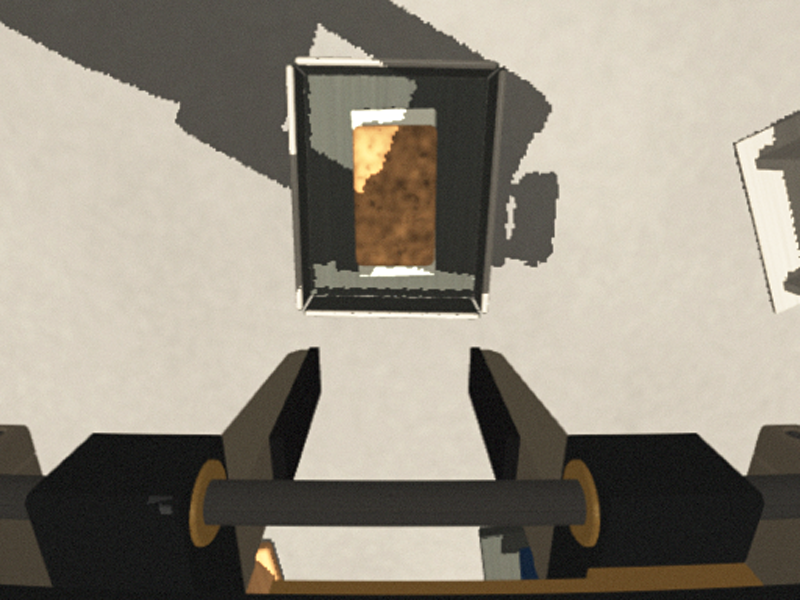

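View pics/s26.png

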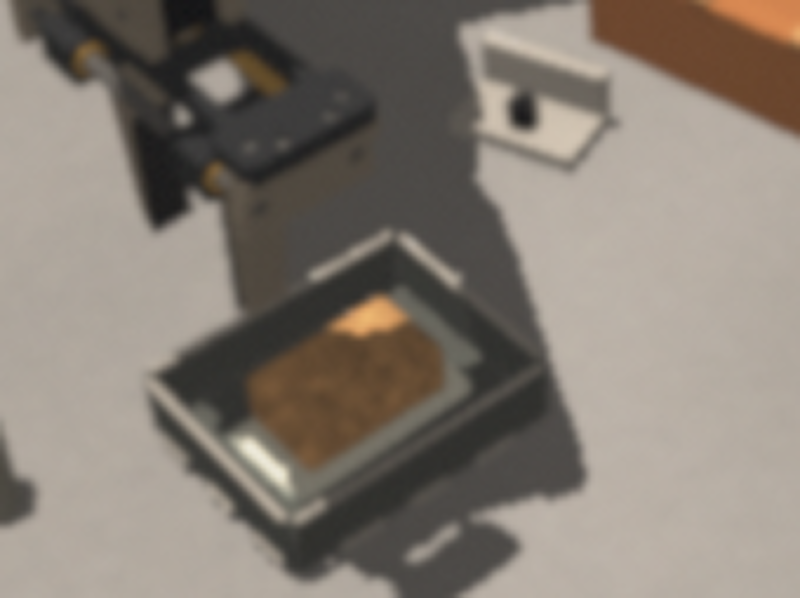

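```bash
python3 - <<'E'
from h import *
s=st(); im=vision.get_image('wrist'); crop(im,175,25,335,210,'w27.png',3.24)
E
```

```text
t 53.42 p [ 510.3 -307.4  156.2] o [-2.381 -2.047 -0.   ] F [-1.2 -0.2  0.5] gap 62.0
```

View pics/w27.png

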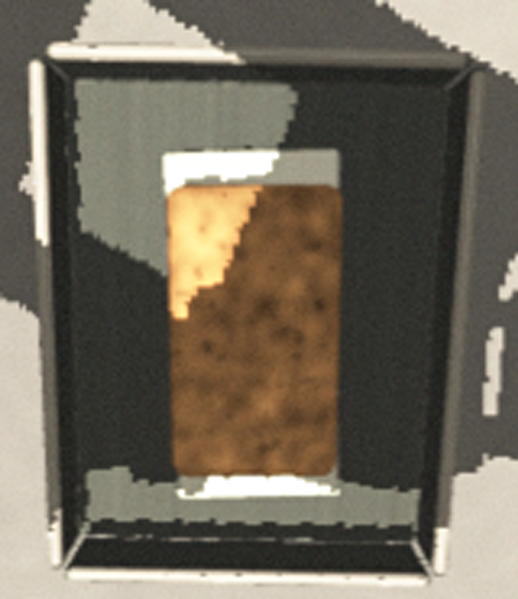

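```bash
python3 - <<'E'
from h import *
s=st()
a=lambda l:[(175+(x+.5)/3.24-.5,25+(y+.5)/3.24-.5) for x,y in l]
w=px2w('wrist',a([(29,62),(483,70),(448,574),(54,566),(60,42),(460,52),(66,583),(430,585)]),44,s)
print([np.round(inv(TC,TY,p),1).tolist() for p in w])
w=px2w('wrist',a([(169,186),(341,186),(336,474),(175,474)]),50,s)
print([np.round(inv(TC,TY,p),1).tolist() for p in w])
E
```

```text
t 53.47 p [ 510.4 -307.1  156.1] o [-2.381 -2.048  0.   ] F [-0.1  0.7 -0.3] gap 62.1
[[-62.4, 75.5], [63.8, 73.7], [62.9, -74.6], [-63.8, -72.0], [-53.4, 80.6], [57.2, 78.2], [-60.2, -77.9], [57.2, -78.3]]
[[-23.7, 42.3], [24.5, 42.3], [25.3, -40.4], [-23.7, -40.4]]
```

```bash
python3 - <<'E'
from h import *
print(ticket.hand_in()); st()
E
```

```text
the job is handed in; nothing more can be done
None
the job is handed in; nothing more can be done
```

The job is handed in, at about 53 s of the 210 s. All four tray sides are up, both scrapers lie stacked flat in the tray, and the cork block lies flat on top of them. Only two scrapers were there, in grooves 1 and 2; groove 3 was empty.

**How it went**
- **Tray sides:** I pressed each side to its stop with the shut fingers. The first push on the near side wedged the tapered finger backs on the rim (about 91 N at the wrist, limit 120 N) and left that side short of upright. I turned the gripper a quarter turn and pushed it again to the stop.
- **Scrapers:** I slid each one about 50 mm out over the rack front, pinched it across its width and laid it in the tray.
- **Cork:** I gripped it across its 50 mm sides and set it down in line with the tray.

**Last checks, from the wrist camera**
- **Rim:** it measures about 126–128 by 156–158 mm over the outsides, against 126 by 156 mm for four upright sides.
- **Cork:** its top is about 49 by 83 mm (85 by 50 mm given), at the expected height and within about 2 mm of the tray centre.
- **Scrapers:** both ends show flat beneath the cork, also centred.
- **Gripper:** it stands clear of everything.

The last pictures show no sign that the file guide moved. I did not re-measure the other tools after the start, though none looked moved in later pictures. The first tray position from the overhead camera was about 2 mm off in each axis; I corrected it from where the sides met their stops. I saw no grip slackening and no scraper knocked aside.

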